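# Fill the bench parts counter and start the count

### The job

Gather every stray brass spacer from the bench into the lipped pouring tray, then carry the tray to the parts counter, rest its lip just inside the square chute mouth while the tray is still about level, and only then tilt it, so that all the spacers end up in the chute. After that slide the dust cover fully aside, press the count button all the way down and let go, and slide the cover fully closed again; leave the empty tray standing upright on the bench and do not disturb the relay, battery and tape lying about.

Things in the scene. Friction and masses are not known exactly. Their poses are not given: they have to be found in the camera images.
- pour_tray: aluminium pouring tray, open on top, smooth, 150 g, 50 mm wide (44 inside), 3 mm sheet. Origin under it, mid-width, at the underside; z up, lip towards -x. Flat floor (top at z 3 mm) from x -24 to +27, back wall to x +30, side walls 42 mm high from x -24 to +30: pinch them from above, 50 mm over the outsides (centre of mass near x -15). Tilted lip-down 50 to 60 degrees it empties
- tray_lip (a point): middle of the tray's lip edge, at (-82, 0, 5) mm in the tray's frame; axes as the tray's. From x -24 the tray's bottom ramps up at 20 degrees to a crest at x -58, z 15 mm, then turns down 21 degrees to this edge, so the crest can sit over the chute's wall with the lip inside, below the rim; side walls 28 mm high on the ramp, 16 mm on the lip, 50 mm over both
- spacer_1: brass hexagonal spacer, 14 mm across flats (16 mm over corners), 16 mm long, 18 g, with a dark bore. Origin at its centre, z along the bore, x across two opposite flats (the other flats lie 60 and 120 degrees round). It starts upright; it is smooth and slides on the tray at about 20 degrees. Starts in the tray; absent in some runs (2 to 4 of spacer_1..4 are present)
- spacer_2: brass hexagonal spacer, 14 mm across flats (16 mm over corners), 16 mm long, 18 g, with a dark bore. Origin at its centre, z along the bore, x across two opposite flats (the other flats lie 60 and 120 degrees round). It starts upright; it is smooth and slides on the tray at about 20 degrees. Starts in the tray; absent in some runs (2 to 4 of spacer_1..4 are present)
- spacer_3: brass hexagonal spacer, 14 mm across flats (16 mm over corners), 16 mm long, 18 g, with a dark bore. Origin at its centre, z along the bore, x across two opposite flats (the other flats lie 60 and 120 degrees round). It starts upright; it is smooth and slides on the tray at about 20 degrees. Starts in the tray; absent in some runs (2 to 4 of spacer_1..4 are present)
- spacer_4: brass hexagonal spacer, 14 mm across flats (16 mm over corners), 16 mm long, 18 g, with a dark bore. Origin at its centre, z along the bore, x across two opposite flats (the other flats lie 60 and 120 degrees round). It starts upright; it is smooth and slides on the tray at about 20 degrees. Starts in the tray; absent in some runs (2 to 4 of spacer_1..4 are present)
- stray_1: brass hexagonal spacer, 14 mm across flats (16 mm over corners), 16 mm long, 18 g, with a dark bore. Origin at its centre, z along the bore, x across two opposite flats (the other flats lie 60 and 120 degrees round). It starts upright; it is smooth and slides on the tray at about 20 degrees. Starts loose on the bench; absent in some runs (2 or 3 of stray_1..3 are present)
- stray_2: brass hexagonal spacer, 14 mm across flats (16 mm over corners), 16 mm long, 18 g, with a dark bore. Origin at its centre, z along the bore, x across two opposite flats (the other flats lie 60 and 120 degrees round). It starts upright; it is smooth and slides on the tray at about 20 degrees. Starts loose on the bench; absent in some runs (2 or 3 of stray_1..3 are present)
- stray_3: brass hexagonal spacer, 14 mm across flats (16 mm over corners), 16 mm long, 18 g, with a dark bore. Origin at its centre, z along the bore, x across two opposite flats (the other flats lie 60 and 120 degrees round). It starts upright; it is smooth and slides on the tray at about 20 degrees. Starts loose on the bench; absent in some runs (2 or 3 of stray_1..3 are present)
- counter: fixed bench parts counter, about 120 x 260 x 135 mm. Origin under it on the bench; x points away from its display front, y to its left, z up. A grey deck 80 mm high carries the covered button (x -60 to +60, y -135 to +47 mm); on its left stands a square open aluminium chute, 76 mm outside, 64 mm inside, 6 mm walls, centred at (0, 85) mm, rim at 135 mm
- chute_mouth (a point): centre of the chute's mouth at rim height (135 mm above the bench), inside 64 x 64 mm; axes as the counter's. The lip may enter over any of the four walls; an instrument shelf hangs over the back of the bench (beyond about 0.65 m ahead of the robot, from about 0.4 m up), so keep the wrist short of it
- chute_floor (a point): centre of the chute's inner floor, 20 mm above the bench; axes as the counter's
- dust_cover (a joint): slide of the dust cover in m: 0 closed over the button, 0.06 fully aside; it moves towards the counter's -y, away from the chute, with about 1.5 N friction and stays where left
- cover_grip (a point): top centre of the black ridge on the dust cover: ridge 10 mm thick along the slide (counter's y), 40 mm long along the counter's x, 18 mm high over the cover's flat top, 57 x 56 mm and 102.5 mm above the bench; moves with the cover. Rails 5 mm wide, 105 mm above the bench, flank it at x +-31.5 mm of the counter
- count_button (a joint): travel of the count button in m: 0 up, 0.006 fully down; spring return, 5 N when fully down
- count_button_top (a point): top centre of the round count button, 28 mm diameter, at counter (0, -35) mm, 94 mm above the bench when up; under the cover while that is closed
- relay: bystander: small block relay 12 x 28 x 25 mm, origin under its centre
- battery_9v: bystander: block battery 26 x 52 x 18 mm, origin under its centre
- insulating_tape: bystander: roll of tape 62 mm across, 19 mm high, origin under its centre

How it is judged:
On the way, in this order (a step that is already met when the one before it is completed fails the run):
1. every stray spacer has been gathered into the pouring tray (x of stray_1 in the frame of pour_tray between -0.075 and 0.03 m and y of stray_1 in the frame of pour_tray between -0.025 and 0.025 m and z of stray_1 in the frame of pour_tray between 0 and 0.05 m and x of stray_2 in the frame of pour_tray between -0.075 and 0.03 m and y of stray_2 in the frame of pour_tray between -0.025 and 0.025 m and z of stray_2 in the frame of pour_tray between 0 and 0.05 m and x of stray_3 in the frame of pour_tray between -0.075 and 0.03 m and y of stray_3 in the frame of pour_tray between -0.025 and 0.025 m and z of stray_3 in the frame of pour_tray between 0 and 0.05 m), for 0.2 s.
2. with all the spacers in the tray, its lip rests inside the chute mouth, below the rim, the tray tilted less than 20 degrees (all of step 1 and x of spacer_1 in the frame of pour_tray between -0.075 and 0.03 m and y of spacer_1 in the frame of pour_tray between -0.025 and 0.025 m and z of spacer_1 in the frame of pour_tray between 0 and 0.05 m and x of spacer_2 in the frame of pour_tray between -0.075 and 0.03 m and y of spacer_2 in the frame of pour_tray between -0.025 and 0.025 m and z of spacer_2 in the frame of pour_tray between 0 and 0.05 m and x of spacer_3 in the frame of pour_tray between -0.075 and 0.03 m and y of spacer_3 in the frame of pour_tray between -0.025 and 0.025 m and z of spacer_3 in the frame of pour_tray between 0 and 0.05 m and x of spacer_4 in the frame of pour_tray between -0.075 and 0.03 m and y of spacer_4 in the frame of pour_tray between -0.025 and 0.025 m and z of spacer_4 in the frame of pour_tray between 0 and 0.05 m and x of tray_lip in the frame of chute_mouth between -0.033 and 0.033 m and y of tray_lip in the frame of chute_mouth between -0.033 and 0.033 m and z of tray_lip in the frame of chute_mouth between -0.04 and -0.001 m and angle between pour_tray's own z axis and vertical below 0.35 rad), for 0.3 s.
3. the tray is tilted beyond 26 degrees with the lip still over or in the mouth (x of tray_lip in the frame of chute_mouth between -0.033 and 0.033 m and y of tray_lip in the frame of chute_mouth between -0.033 and 0.033 m and angle between pour_tray's own z axis and vertical above 0.45 rad).
4. all the spacers are in the chute (x of spacer_1 in the frame of chute_floor between -0.034 and 0.034 m and y of spacer_1 in the frame of chute_floor between -0.034 and 0.034 m and z of spacer_1 in the frame of chute_floor between -0.005 and 0.1 m and x of spacer_2 in the frame of chute_floor between -0.034 and 0.034 m and y of spacer_2 in the frame of chute_floor between -0.034 and 0.034 m and z of spacer_2 in the frame of chute_floor between -0.005 and 0.1 m and x of spacer_3 in the frame of chute_floor between -0.034 and 0.034 m and y of spacer_3 in the frame of chute_floor between -0.034 and 0.034 m and z of spacer_3 in the frame of chute_floor between -0.005 and 0.1 m and x of spacer_4 in the frame of chute_floor between -0.034 and 0.034 m and y of spacer_4 in the frame of chute_floor between -0.034 and 0.034 m and z of spacer_4 in the frame of chute_floor between -0.005 and 0.1 m and x of stray_1 in the frame of chute_floor between -0.034 and 0.034 m and y of stray_1 in the frame of chute_floor between -0.034 and 0.034 m and z of stray_1 in the frame of chute_floor between -0.005 and 0.1 m and x of stray_2 in the frame of chute_floor between -0.034 and 0.034 m and y of stray_2 in the frame of chute_floor between -0.034 and 0.034 m and z of stray_2 in the frame of chute_floor between -0.005 and 0.1 m and x of stray_3 in the frame of chute_floor between -0.034 and 0.034 m and y of stray_3 in the frame of chute_floor between -0.034 and 0.034 m and z of stray_3 in the frame of chute_floor between -0.005 and 0.1 m), for 0.2 s.
5. the dust cover is slid aside, clear of the button (value of joint dust_cover above 0.045 m), for 0.1 s.
6. the button is pressed down with the cover aside (value of joint dust_cover above 0.04 m and value of joint count_button above 0.004 m).
7. the button is up and the cover closed again (value of joint dust_cover below 0.006 m and value of joint count_button below 0.002 m), for 0.2 s.
At the end, for the whole second after the job is handed in: all the spacers that were present lie in the chute, the dust cover is closed to within 6 mm, the button is up (within 2 mm), and the tray stands upright (within 0.1 rad) and still on the bench (underside within 8 mm of it) (all of step 4 and all of step 7 and angle between pour_tray's own z axis and vertical below 0.1 rad and height (world z) of pour_tray between -0.01 and 0.008 m and linear speed of pour_tray below 0.02 m/s); the robot touches nothing.
It fails at once if the relay is pushed more than 30 mm from its place (distance of relay from where it was at the start of the episode above 0.03 m).
It fails at once if the battery is pushed more than 30 mm from its place (distance of battery_9v from where it was at the start of the episode above 0.03 m).
It fails at once if the tape is pushed more than 30 mm from its place (distance of insulating_tape from where it was at the start of the episode above 0.03 m).
Of spacer_1, spacer_2, spacer_3, spacer_4 only 2 to 4 are there at a start; the rules pass over those that are not, and their reading is None.
Of stray_1, stray_2, stray_3 only 2 to 3 are there at a start; the rules pass over those that are not, and their reading is None.
At some moment in a run one of stray_1, stray_2, stray_3, pour_tray may be knocked a few centimetres aside while the robot is not near it.
It also fails if it takes over 200 s, if anything falls off the work surface, if the arm or the gripper's body presses on something with over 40 N, if the wrist force passes 120 N, or if a joint passes its speed limit or range.

### The arm

A 7-joint arm with a two-finger parallel gripper is mounted at the origin on a cart in front of the work surface, level with it; the furniture and walls round the work are solid. World frame = base frame: x ahead of the robot, y to its left, z up, the work surface at z = 0. Lengths are in m, angles in rad, forces in N, time in s.
With the tool pointing down it reaches from about 0.4 to 0.85 m from the base axis. Payload 10.4 kg.
Tool frame: the origin (TCP) lies at the very end of the fingers, on their centre line; the grasp point (between the pads) lies 19 mm behind it (manip.grip_point_offset is the distance from the TCP to the grasp point, in m); z points along the fingers, y is the line along which they close (so a half turn about z gives the same grasp; the last joint's range is limited). The gripper opens to 85 mm and grips with 20 to 120 N. Pads are 22 mm wide; open, the fingers measure 114 mm over their backs; the gripper's body (76 mm by 85 mm) begins 54 mm behind the grasp point. The pads swing forward as they close: fully open they stand 13 mm farther back than shut.
Start: joints at [1.175, 0.332, -0.065, 1.46, 0.022, 1.35, -0.088], TCP at [0.228, -0.582, 0.231] pointing down, gripper open.
Joint ranges: [-2.6, 2.6], [-0.5, 2.12], [-1.47, 1.34], [0.16, 2.42], [-1.27, 4.41], [0.06, 2.06], [-2.6, 2.6]. Speed limits (rad/s): [2.22, 2.22, 2.79, 2.79, 3.14, 3.14, 3.14].

### API

Orientations are given as a unit quaternion [x, y, z, w].
In Python, from workcell import manip gives the robot as it stands. The module is installed in compiled form; this text tells all that it offers.
- The arm moves only by the shell command python3 -m inch 'ROWS' [OPENING] [FORCE]. ROWS is JSON, a list of rows, each a list of 2 entries, a list of its own where there are three numbers: the shift along the tool's x, y, z each as a share of 0.08 m, from -1 to 1, then the turn, a rotation vector about the tool's x, y, z each as a share of 45 degrees, from -1 to 1. A call has exactly 10 rows; each row is the pose to reach, as a shift and turn from the pose commanded when the call began, along the tool's axes at that moment; what a row does not reach only later rows make up. A row lasts 1/10 s, in which the tool goes at most 50 mm and 8.59 degrees, less where a joint would pass 70% of its speed; a pose out of reach is approached as far as the arm can. A call with a number of a shift or a turn outside -1 to 1 is refused whole. A call with a gripper value outside its range is refused whole. OPENING is the opening, from 0 (shut) to 1 (fully open), set as the call begins (- or left out, the last holds). The fingers move at their own pace and stop on an object; FORCE is the grip in N (left out, the last holds). Time passes only in rows, so rows that repeat a pose let the fingers close, or fill a call up. It gives the time, the measured TCP pose, the force, the opening and the grip force at its end, in the units of the state.
- manip.get_obs(): the state, without advancing time (a new reading comes with each control period).
- manip.camera(name): name is "scene" or "top" or "wrist"; returns the picture (400x640x3 uint8, red, green, blue); there is no depth.
- manip.camera_params(name): a dict with "fov_y" (degrees; the focal length in pixels is half the picture's height over the tangent of half this angle, whatever the lens; pixels are square), "cx", "cy" (the principal point, pixels), "k1" (the pictures are not rectified: a ray, as slopes to the right and down, at radius r is drawn at 1 + k1 r^2 times it, then the intrinsics apply), "camera_from_world" (4x4, takes a point from world to camera coordinates); the wrist camera has in their place "T_tool_cam" (4x4, takes a point from camera to tool coordinates, whose origin is the TCP and whose axes are the flange's). Camera axes: x right, y up, looking along -z (the intrinsics and any distortion apply to the point x, -y, -z); pixel columns grow to the right and rows downward; lengths in m; the calibration is good to about 2 mm. A picture is of the moment at which its call begins: read the wrist's pose just before it. camera_params takes no time and is no camera call.
- manip.hand_in(): hands the job in; it is judged then, once.
The state is a dict: "clock": time; "joint_pos": joint angles; "joint_velocities": joint speeds; "tau": joint torques, N m; "position": TCP position; "ee_rot": TCP orientation; "ft_force": force on the tool from outside, world axes, zero at the start; "torque": the same for the moment, N m; "grip_width": opening from 0.0 (shut) to 1.0 (fully open); "grasp_force": force on a finger pad.
Only numpy, scipy, OpenCV 4.12 (cv2) and the standard library are available. Lean on these libraries where they do the work, as an engineer would, in place of code of your own. Each camera call takes 0.05 s, during which the arm holds its last target. There are 200 camera calls.

## Working session

There is one attempt and no reset: what is moved stays moved. The work goes in short steps, Python scripts to look and compute and a shell command to move; the robot and the scene stay as the last step left them, time stands still between calls to the robot, and variables do not carry over. Pictures are saved under pics/ and viewed, at most 14 in all, crops included, and the job is handed in when it is done.

```bash
mkdir -p pics
cat > h.py <<'E'
import numpy as np, cv2, json
from workcell import manip
from scipy.spatial.transform import Rotation as R
def K(p):
    f=200/np.tan(np.radians(p["fov_y"])/2); return np.array([[f,0,p["cx"]],[0,f,p["cy"]],[0,0,1.]])
def campose(name,obs=None):
    p=manip.camera_params(name)
    if name=="wrist":
        o=obs or manip.get_obs(); T=np.eye(4); T[:3,:3]=R.from_quat(o["ee_rot"]).as_matrix(); T[:3,3]=o["position"]
        return p,T@np.array(p["T_tool_cam"])
    return p,np.linalg.inv(np.array(p["camera_from_world"]))
def cast(name,px,z,pose=None):
    p,T=pose or campose(name)
    q=cv2.undistortPoints(np.array(px,float).reshape(-1,1,2),K(p),np.array([p["k1"],0,0,0,0.])).reshape(-1,2)
    d=np.c_[q[:,0],-q[:,1],-np.ones(len(q))]@T[:3,:3].T
    o=T[:3,3]; return o+d*((z-o[2])/d[:,2])[:,None]
def proj(name,P,pose=None):
    p,T=pose or campose(name); c=(np.atleast_2d(P)-T[:3,3])@T[:3,:3]
    q=np.c_[c[:,0]/-c[:,2],-c[:,1]/-c[:,2]]; r2=(q**2).sum(1)[:,None]; q=q*(1+p["k1"]*r2); k=K(p)
    return q*k[0,0]+k[:2,2]
def snap(name,fn):
    pose=campose(name); im=manip.camera(name); cv2.imwrite("pics/"+fn,im[:,:,::-1]); return im,pose
def to_tool(target,yaw=None):
    "shift (shares) & current tool pose"
    o=manip.get_obs(); Rm=R.from_quat(o["ee_rot"]).as_matrix()
    return Rm.T@(np.array(target)-o["position"])/0.08
E
python3 - <<'E'
from h import *
for n in("top","scene"):
    snap(n,n+"0.png"); p=campose(n); print(n,{k:v for k,v in p[0].items() if k!="camera_from_world"},p[1].round(3).tolist())
print(manip.get_obs()); print(manip.camera_params("wrist")); print(manip.grip_point_offset)
E
```

```text
top {'fov_y': 49.756114894112336, 'cx': 318.4451343116707, 'cy': 201.8387689853829, 'k1': 0.010854765228563329} [[-0.004, 0.982, -0.187, 0.302], [-1.0, -0.003, 0.004, 0.102], [0.003, 0.187, 0.982, 1.172], [0.0, 0.0, 0.0, 1.0]]
scene {'fov_y': 55.94696659193515, 'cx': 315.0652108226239, 'cy': 202.69926667870172, 'k1': -0.07705667395302426} [[-0.78, 0.269, -0.565, 0.009], [-0.626, -0.315, 0.714, 0.783], [0.015, 0.91, 0.414, 0.471], [0.0, 0.0, 0.0, 1.0]]
{'clock': 0.1, 'joint_pos': array([ 1.1754067 ,  0.33282241, -0.06469828,  1.46085122,  0.02159683,
        1.34989333, -0.08851907]), 'joint_velocities': array([-0.00076434,  0.00046742,  0.00098562, -0.00171794, -0.00074716,
       -0.00193948, -0.0011018 ]), 'tau': array([ 1.54176629e-03, -6.26749921e+01,  4.94180876e-02, -3.92429960e+01,
        1.63304148e-02,  6.92397894e-03,  7.53090092e-06]), 'position': array([ 0.22751088, -0.58176381,  0.23058982]), 'ee_rot': array([ 9.82678737e-01,  1.85316194e-01, -1.45208896e-04, -6.22822703e-04]), 'ft_force': array([-0.30441535,  0.5817409 , -0.26461188]), 'torque': array([ 0.01669356, -0.01618203,  0.01216467]), 'grasp_force': 0.0, 'grip_width': 0.9931645159896924}
{'fov_y': 62.05923225179118, 'cx': 316.3270661016597, 'cy': 202.37853119655318, 'k1': -0.057209701557983036, 'T_tool_cam': array([[-7.20135844e-04,  9.53273819e-01,  3.02106781e-01,
         7.60221824e-02],
       [ 9.99999739e-01,  7.03185941e-04,  1.64865245e-04,
        -8.71300228e-04],
       [-5.52755192e-05,  3.02106821e-01, -9.53274077e-01,
        -1.42855520e-01],
       [ 0.00000000e+00,  0.00000000e+00,  0.00000000e+00,
         1.00000000e+00]])}
0.0187
```

View pics/top0.png

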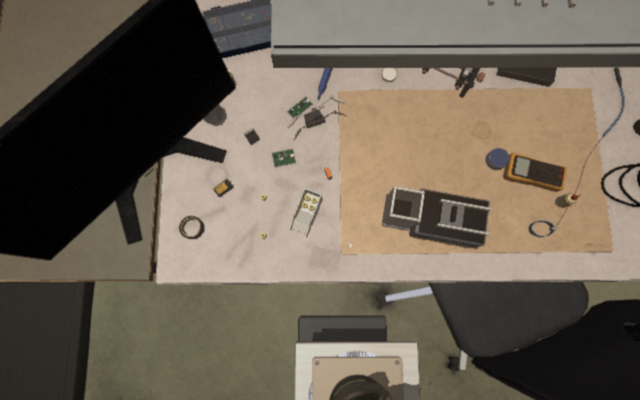

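View pics/scene0.png

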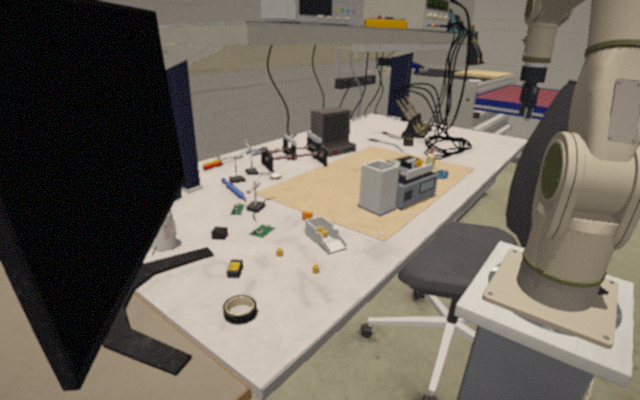

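Top view: tray at about (307,212) with its lip towards the robot, strays at (264,197) and (264,236), chute at (407,204), ridge at about (453,215). The scene view agrees. Next I'll zoom in and measure.

Run:
```python
from h import *
im,pose=snap("top","top1.png")
a=cv2.resize(im[175:250,230:340],None,fx=7,fy=7,interpolation=cv2.INTER_CUBIC)
b=cv2.resize(im[180:255,380:500],None,fx=6.4,fy=6.4,interpolation=cv2.INTER_CUBIC)
b=cv2.resize(b,(a.shape[1],int(b.shape[0]*a.shape[1]/b.shape[1])));b=b[:]
c=np.vstack([a[:, :],b]);s=min(1,600/c.shape[0]);print(s,b.shape,a.shape)
cv2.imwrite("pics/z0.png",np.hstack([cv2.resize(a[:,:],(400,273)),cv2.resize(b,(400,250+23))])[:,:,::-1])
hsv=cv2.cvtColor(im,cv2.COLOR_RGB2HSV)
m=cv2.inRange(hsv,(18,90,90),(36,255,255))
n,l,st,ce=cv2.connectedComponentsWithStats(m)
for i in range(1,n):
    if st[i,4]>3 and 160<ce[i][0]<345: print(st[i],ce[i].round(1),cast("top",ce[i],0.012,pose).round(3))
for nm,px,z in[("ridge",(453,215),.12),("chute",(407,204),.135),("battery?",(222,187),.018),("tape",(191,227),.01)]: print(nm,cast("top",px,z,pose).round(3))
```

```text
0.5964214711729622 (481, 770, 3) (525, 770, 3)
[215 182  13  12  81] [221.  187.6] [[0.564 0.365 0.012]]
[261 195   5   5  20] [263. 197.] [[0.537 0.249 0.012]]
[304 195   6   5  23] [306.7 197.2] [[0.536 0.129 0.012]]
[312 198   5   5  16] [313.8 200.4] [[0.527 0.109 0.012]]
[302 202   5   6  21] [304.  204.4] [[0.516 0.136 0.012]]
[309 205   5   5  18] [311.2 207.3] [[0.507 0.117 0.012]]
[260 234   6   4  16] [262.8 235.4] [[0.431 0.247 0.012]]
ridge [[ 0.468 -0.235  0.12 ]]
chute [[ 0.493 -0.119  0.135]]
battery? [[0.564 0.361 0.018]]
tape [[0.455 0.442 0.01 ]]
```

View pics/z0.png

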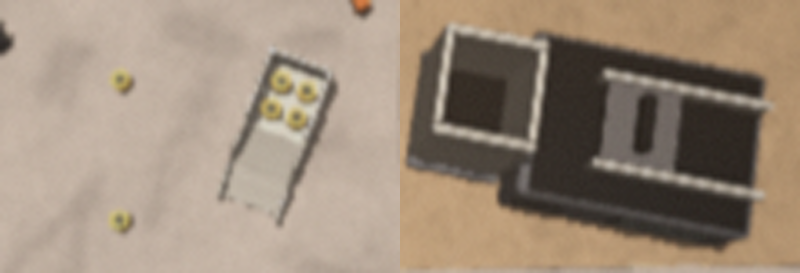

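Two strays: about (0.537,0.249) and (0.431,0.247). The tray holds four spacers, with yaw about −20°. The counter's yaw is about −9°, and the chute is at about (0.493,−0.119). On the way over I'll test in the air whether the pouring tilt is reachable over the back wall.

```bash
python3 -m inch '[[[0.09,-0.05,0],[0,0,0]],[[0.18,-0.1,0],[0,0,0]],[[0.26,-0.16,0],[0,0,0]],[[0.35,-0.21,0],[0,0,0]],[[0.44,-0.26,0],[0,0,0]],[[0.53,-0.31,0],[0,0,0]],[[0.61,-0.36,0],[0,0,0]],[[0.7,-0.42,0],[0,0,0]],[[0.79,-0.47,0],[0,0,0]],[[0.88,-0.52,-0.02],[0,0,0]]]' 1
python3 -m inch '[[[0.09,-0.05,0],[0,0,0]],[[0.18,-0.1,0],[0,0,0]],[[0.26,-0.16,0],[0,0,0]],[[0.35,-0.21,0],[0,0,0]],[[0.44,-0.26,0],[0,0,0]],[[0.53,-0.31,0],[0,0,0]],[[0.61,-0.36,0],[0,0,0]],[[0.7,-0.42,0],[0,0,0]],[[0.79,-0.47,0],[0,0,0]],[[0.88,-0.52,-0.02],[0,0,0]]]'
python3 -m inch '[[[0.09,-0.05,0],[0,0,0]],[[0.18,-0.1,0],[0,0,0]],[[0.26,-0.16,0],[0,0,0]],[[0.35,-0.21,0],[0,0,0]],[[0.44,-0.26,0],[0,0,0]],[[0.53,-0.31,0],[0,0,0]],[[0.61,-0.36,0],[0,0,0]],[[0.7,-0.42,0],[0,0,0]],[[0.79,-0.47,0],[0,0,0]],[[0.88,-0.52,-0.02],[0,0,0]]]'
python3 -m inch '[[[0.09,-0.05,0],[0,0,0]],[[0.18,-0.1,0],[0,0,0]],[[0.26,-0.16,0],[0,0,0]],[[0.35,-0.21,0],[0,0,0]],[[0.44,-0.26,0],[0,0,0]],[[0.53,-0.31,0],[0,0,0]],[[0.61,-0.36,0],[0,0,0]],[[0.7,-0.42,0],[0,0,0]],[[0.79,-0.47,0],[0,0,0]],[[0.88,-0.52,-0.02],[0,0,0]]]'
python3 -m inch '[[[0.09,-0.05,0],[0,0,0]],[[0.18,-0.1,0],[0,0,0]],[[0.26,-0.16,0],[0,0,0]],[[0.35,-0.21,0],[0,0,0]],[[0.44,-0.26,0],[0,0,0]],[[0.53,-0.31,0],[0,0,0]],[[0.61,-0.36,0],[0,0,0]],[[0.7,-0.42,0],[0,0,0]],[[0.79,-0.47,0],[0,0,0]],[[0.88,-0.52,-0.02],[0,0,0]]]'
python3 -c "
from h import *
o=manip.get_obs();print(o['joint_pos'].round(2),o['position'].round(3))
print(to_tool([.577,-.132,.25]).round(2))"
```

```text
clock: 1.15
position: [0.2785, -0.517, 0.2328]
ee_rot: [0.983, 0.185, -0.0, -0.0]
ft_force: [0.2, -0.3, -0.8]
grip_width: 0.999
grasp_force: 0.0
clock: 2.15
position: [0.3288, -0.4527, 0.2344]
ee_rot: [0.983, 0.185, -0.0, -0.0]
ft_force: [1.0, -1.0, 0.1]
grip_width: 1.0
grasp_force: 0.0
clock: 3.15
position: [0.3793, -0.3883, 0.236]
ee_rot: [0.983, 0.185, -0.0, -0.0]
ft_force: [-0.0, 0.4, 0.0]
grip_width: 1.001
grasp_force: 0.0
clock: 4.15
position: [0.4296, -0.3239, 0.2376]
ee_rot: [0.983, 0.185, -0.0, -0.0]
ft_force: [-0.1, 0.1, -0.4]
grip_width: 1.002
grasp_force: 0.0
clock: 5.15
position: [0.4801, -0.2595, 0.2392]
ee_rot: [0.983, 0.185, -0.0, -0.0]
ft_force: [0.3, 0.6, 0.2]
grip_width: 0.998
grasp_force: 0.0
[ 0.72  0.17 -0.35  1.65  0.06  1.33 -0.83] [ 0.48  -0.26   0.239]
[ 1.71 -1.04 -0.13]
```

```bash
python3 -c "
from h import *
import pickle
im,p=snap('wrist','w1.png');pickle.dump(p,open('w1.pkl','wb'))"
python3 -m inch '[[[0.09,-0.05,0],[0,0,0.1]],[[0.18,-0.1,0],[0,0,0.1]],[[0.26,-0.16,0],[0,0,0.2]],[[0.35,-0.21,0],[0,0,0.2]],[[0.44,-0.26,0],[0,0,0.3]],[[0.53,-0.31,0],[0,0,0.4]],[[0.61,-0.36,0],[0,0,0.5]],[[0.7,-0.42,0],[0,0,0.6]],[[0.79,-0.47,0],[0,0,0.65]],[[0.86,-0.52,-0.06],[0,0,0.68]]]'
python3 -m inch '[[[0.1,0,0],[0,0,0]],[[0.2,0,0],[0,0,0]],[[0.3,-0.0,0],[0,0,0]],[[0.4,-0,0],[0,0,0]],[[0.5,-0,0],[0,0,0]],[[0.6,-0.0,0],[0,0,0]],[[0.6,-0.0,0],[0,0,0]],[[0.6,-0,0],[0,0,0]],[[0.6,-0,0],[0,0,0]],[[0.6,-0,-0],[0,0,0]]]'
python3 -c "
from h import *
o=manip.get_obs();print(o['joint_pos'].round(2),o['position'].round(3),R.from_quat(o['ee_rot']).as_matrix().round(2))
print(to_tool([.577,-.132,.25]).round(2))"
```

```text
clock: 6.2
position: [0.5289, -0.1956, 0.2436]
ee_rot: [0.997, -0.079, -0.0, -0.0]
ft_force: [0.2, -0.4, 0.1]
grip_width: 0.999
grasp_force: 0.0
clock: 7.2
position: [0.5758, -0.2041, 0.2443]
ee_rot: [0.997, -0.081, 0.0, 0.0]
ft_force: [-0.6, 0.0, -0.2]
grip_width: 0.999
grasp_force: 0.0
[ 0.54  0.32 -0.35  1.47  0.11  1.38 -1.54] [ 0.576 -0.204  0.244] [[ 0.99 -0.16  0.  ]
 [-0.16 -0.99 -0.  ]
 [ 0.    0.   -1.  ]]
[-0.13 -0.89 -0.07]
```

View pics/w1.png

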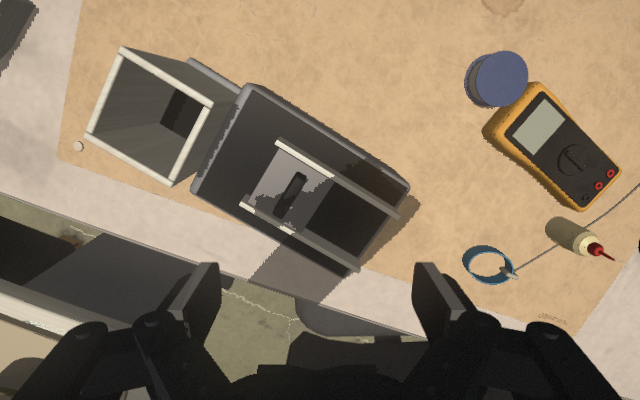

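Wrist view 1: chute rim outer corners at (122,47), (213,103), (174,185) and (84,134), black ridge top near (292,192). I'll measure these and test the tilt.

```bash
python3 -c "
from h import *
import pickle
p=pickle.load(open('w1.pkl','rb'))
c=cast('wrist',[(122,47),(213,103),(174,185),(84,134)],.135,p);print(c.round(4),c.mean(0).round(4),np.linalg.norm(np.roll(c,1,0)-c,axis=1).round(4))
d=[c[1]-c[0],c[2]-c[3],c[0]-c[3],c[1]-c[2]];print(np.degrees([np.arctan2(v[1],v[0]) for v in d]).round(1))
print(cast('wrist',(292,192),.1205,p).round(4))
"
python3 -m inch '[[[0,-0.1,0],[0,0,0]],[[0,-0.2,0],[0,0,0]],[[0,-0.3,0],[0,0,0]],[[0,-0.4,0],[0,0,0]],[[0,-0.5,0],[0,0,0]],[[0,-0.6,0],[0,0,0]],[[0,-0.7,0],[0,0,0]],[[0,-0.8,0],[0,0,0]],[[0,-0.9,0],[0,0,0]],[[0,-0.9,0],[0,0,0]]]'
python3 -m inch '[[[0,0,0],[0,0.06,0]],[[0,0,0],[0,0.12,0]],[[0,0,0],[0,0.18,0]],[[0,0,0],[0,0.24,0]],[[0,0,0],[0,0.3,0]],[[0,0,0],[0,0.36,0]],[[0,0,0],[0,0.42,0]],[[0,0,0],[0,0.5,0]],[[0,0,0],[0,0.56,0]],[[0,0,0],[0,0.62,0]]]'
python3 -m inch '[[[0,0,0],[0,0.06,0]],[[0,0,0],[0,0.12,0]],[[0,0,0],[0,0.18,0]],[[0,0,0],[0,0.24,0]],[[0,0,0],[0,0.3,0]],[[0,0,0],[0,0.36,0]],[[0,0,0],[0,0.42,0]],[[0,0,0],[0,0.5,0]],[[0,0,0],[0,0.56,0]],[[0,0,0],[0,0.62,0]]]'
python3 -c "
from h import *
o=manip.get_obs();print(o['joint_pos'].round(2),o['position'].round(3),R.from_quat(o['ee_rot']).as_matrix().round(2))"
```

```text
[[ 0.5344 -0.0913  0.135 ]
 [ 0.5204 -0.163   0.135 ]
 [ 0.4506 -0.1516  0.135 ]
 [ 0.4643 -0.0764  0.135 ]] [ 0.4924 -0.1206  0.135 ] [0.0717 0.0731 0.0707 0.0764]
[-101.  -100.3  -12.    -9.3]
[[ 0.4744 -0.2394  0.1205]]
clock: 8.2
position: [0.5879, -0.1313, 0.2442]
ee_rot: [0.997, -0.08, 0.0, -0.0]
ft_force: [0.2, -0.7, -0.1]
grip_width: 1.0
grasp_force: 0.0
clock: 9.2
position: [0.5874, -0.1335, 0.2443]
ee_rot: [0.967, -0.078, 0.241, 0.02]
ft_force: [-0.4, 1.2, -0.1]
grip_width: 1.001
grasp_force: 0.0
clock: 10.2
position: [0.5867, -0.1318, 0.2452]
ee_rot: [0.886, -0.07, 0.457, 0.035]
ft_force: [0.7, 0.3, 0.4]
grip_width: 1.001
grasp_force: 0.0
[ 0.42 -0.21 -0.26  2.32 -0.53  0.08 -1.08] [ 0.587 -0.132  0.245] [[ 0.57 -0.16  0.8 ]
 [-0.09 -0.99 -0.13]
 [ 0.81 -0.   -0.58]]
```

```bash
python3 -m inch '[[[-0.1,0,0],[0,0,0]],[[-0.2,0,0],[0,0,0]],[[-0.3,0,0],[0,0,0]],[[-0.4,0,0],[0,0,0]],[[-0.5,0,0],[0,0,0]],[[-0.6,0,0.1],[0,0,0]],[[-0.7,0,0.1],[0,0,0]],[[-0.8,0.07,0.14],[0,0,0]],[[-0.9,0.07,0.14],[0,0,0]],[[-0.97,0.07,0.14],[0,0,0]]]'
python3 -c "
from h import *
o=manip.get_obs();print(o['joint_pos'].round(2),o['position'].round(3),R.from_quat(o['ee_rot']).as_matrix().round(2))"
```

```text
clock: 11.2
position: [0.5522, -0.1319, 0.1986]
ee_rot: [0.894, -0.071, 0.441, 0.032]
ft_force: [-0.5, 0.2, 1.0]
grip_width: 1.0
grasp_force: 0.0
[ 0.44 -0.22 -0.26  2.42 -1.27  0.07 -0.33] [ 0.552 -0.132  0.199] [[ 0.6  -0.15  0.78]
 [-0.1  -0.99 -0.12]
 [ 0.79 -0.01 -0.61]]
```

The back wall puts joints 4, 5 and 6 at their limits at the needed height. The left wall should suit the wrist better, and it's on the way, so I'll test the tilt there.

```bash
python3 -m inch '[[[0,0,-0.1],[0,-0.06,0]],[[0,0,-0.2],[0,-0.12,0]],[[0,0,-0.3],[0,-0.18,0]],[[0,0,-0.3],[0,-0.24,0]],[[0,0,-0.3],[0,-0.3,0]],[[0,0,-0.3],[0,-0.36,0]],[[0,0,-0.3],[0,-0.42,0]],[[0,0,-0.3],[0,-0.5,0]],[[0,0,-0.3],[0,-0.56,0]],[[0,0,-0.3],[0,-0.61,0]]]'
python3 -m inch '[[[0,0,0],[0,-0.06,0]],[[0,0,0],[0,-0.12,0]],[[0,0,0],[0,-0.18,0]],[[0,0,0],[0,-0.24,0]],[[0,0,0],[0,-0.3,0]],[[0,0,0],[0,-0.36,0]],[[0,0,0],[0,-0.42,0]],[[0,0,0],[0,-0.5,0]],[[0,0,0],[0,-0.56,0]],[[0,0,0],[0,-0.61,0]]]'
python3 -m inch '[[[-0.06,-0.09,-0.1],[0,0,-0.1]],[[-0.12,-0.18,-0.2],[0,0,-0.2]],[[-0.18,-0.27,-0.3],[0,0,-0.3]],[[-0.24,-0.36,-0.4],[0,0,-0.4]],[[-0.3,-0.45,-0.5],[0,0,-0.5]],[[-0.36,-0.54,-0.5],[0,0,-0.6]],[[-0.42,-0.63,-0.5],[0,0,-0.7]],[[-0.5,-0.72,-0.5],[0,0,-0.8]],[[-0.56,-0.81,-0.5],[0,0,-0.9]],[[-0.62,-0.9,-0.5],[0,0,-1]]]'
python3 -m inch '[[[0,0,0],[0,0,-0.1]],[[0,0,0],[0,0,-0.2]],[[0,0,0],[0,0,-0.3]],[[0,0,0],[0,0,-0.4]],[[0,0,0],[0,0,-0.5]],[[0,0,0],[0,0,-0.6]],[[0,0,0],[0,0,-0.7]],[[0,0,0],[0,0,-0.8]],[[0,0,0],[0,0,-0.9]],[[0,0,0],[0,0,-1]]]'
python3 -c "
from h import *
o=manip.get_obs();print(o['joint_pos'].round(2),o['position'].round(3),R.from_quat(o['ee_rot']).as_matrix().round(2))"
```

```text
clock: 12.2
position: [0.5337, -0.1298, 0.2138]
ee_rot: [0.973, -0.077, 0.216, 0.015]
ft_force: [-0.2, 0.6, 0.4]
grip_width: 1.0
grasp_force: 0.0
clock: 13.2
position: [0.5338, -0.1299, 0.2137]
ee_rot: [0.997, -0.079, -0.021, -0.004]
ft_force: [-0.5, -0.9, 0.1]
grip_width: 1.002
grasp_force: 0.0
clock: 14.2
position: [0.4972, -0.0512, 0.2563]
ee_rot: [0.95, 0.31, -0.017, -0.011]
ft_force: [-0.3, -0.6, 0.3]
grip_width: 1.0
grasp_force: 0.0
clock: 15.2
position: [0.4974, -0.0516, 0.2563]
ee_rot: [0.759, 0.65, -0.012, -0.017]
ft_force: [-0.0, 0.4, 0.6]
grip_width: 0.998
grasp_force: 0.0
[ 1.21  0.38 -1.43  1.66  0.35  1.47 -0.42] [ 0.497 -0.052  0.256] [[ 0.15  0.99 -0.04]
 [ 0.99 -0.15  0.01]
 [ 0.   -0.04 -1.  ]]
```

```bash
python3 -m inch '[[[0,0,0.1],[0,0.06,0]],[[0,0,0.2],[0,0.12,0]],[[0,0,0.3],[0,0.18,0]],[[0,0,0.4],[0,0.24,0]],[[0,0,0.5],[0,0.3,0]],[[0,0,0.6],[0,0.36,0]],[[0,0,0.7],[0,0.42,0]],[[0,0,0.8],[0,0.5,0]],[[0,0,0.9],[0,0.56,0]],[[0,0,0.9],[0,0.62,0]]]'
python3 -m inch '[[[0,0,0],[0,0.06,0]],[[0,0,0],[0,0.12,0]],[[0,0,0],[0,0.18,0]],[[0,0,0],[0,0.24,0]],[[0,0,0],[0,0.3,0]],[[0,0,0],[0,0.36,0]],[[0,0,0],[0,0.42,0]],[[0,0,0],[0,0.5,0]],[[0,0,0],[0,0.56,0]],[[0,0,0],[0,0.62,0]]]'
python3 -c "
from h import *
o=manip.get_obs();print(o['joint_pos'].round(2),o['position'].round(3),R.from_quat(o['ee_rot']).as_matrix().round(2))"
```

```text
clock: 16.2
position: [0.4936, -0.0508, 0.1827]
ee_rot: [0.74, 0.626, 0.173, -0.175]
ft_force: [0.6, -0.4, 0.2]
grip_width: 0.999
grasp_force: 0.0
clock: 17.2
position: [0.4946, -0.0511, 0.1842]
ee_rot: [0.676, 0.566, 0.347, -0.32]
ft_force: [0.0, 0.8, -0.5]
grip_width: 0.998
grasp_force: 0.0
[ 1.54  0.96 -1.41  1.77 -0.04  1.24  0.04] [ 0.495 -0.051  0.184] [[ 0.12  0.99  0.11]
 [ 0.54 -0.16  0.82]
 [ 0.83 -0.04 -0.55]]
```

Left wall tilt works with plenty of joint margin. Next I'll untilt and go to the strays with tool x at azimuth 70°.

```bash
cat >> h.py <<'E'
def down(az):
    a=np.radians(az); return R.from_matrix(np.array([[np.cos(a),np.sin(a),0],[np.sin(a),-np.cos(a),0],[0,0,-1]]))
def plan(target,rot):
    o=manip.get_obs(); c=R.from_quat(o["ee_rot"])
    print("shift",(c.inv().apply(np.array(target)-o["position"])/.08).round(2),"turn",(np.degrees((c.inv()*rot).as_rotvec())/45).round(3))
def st():
    o=manip.get_obs(); m=R.from_quat(o["ee_rot"]).as_matrix()
    print("q",o["joint_pos"].round(2),"p",o["position"].round(4),"az",np.degrees(np.arctan2(m[1,0],m[0,0])).round(1),"tilt",np.degrees(np.arccos(-m[2,2])).round(1))
E
python3 -c "
from h import *
plan([.49,.05,.25],down(70))"
```

```text
shift [ 1.36 -0.29  0.58] turn [-0.168 -1.241  0.2  ]
```

```bash
python3 -m inch '[[[0.07,-0.02,0.03],[-0.01,-0.06,0.01]],[[0.14,-0.03,0.06],[-0.02,-0.12,0.02]],[[0.21,-0.05,0.09],[-0.03,-0.18,0.03]],[[0.28,-0.06,0.12],[-0.03,-0.25,0.04]],[[0.35,-0.08,0.15],[-0.04,-0.31,0.05]],[[0.42,-0.09,0.18],[-0.05,-0.37,0.06]],[[0.49,-0.1,0.21],[-0.06,-0.43,0.07]],[[0.56,-0.12,0.24],[-0.07,-0.5,0.08]],[[0.63,-0.14,0.27],[-0.08,-0.56,0.09]],[[0.7,-0.15,0.3],[-0.084,-0.62,0.1]]]'
python3 -c "
from h import *
plan([.485,.08,.25],down(70))"
```

```text
clock: 18.2
position: [0.4917, 0.002, 0.2179]
ee_rot: [0.772, 0.588, 0.177, -0.164]
ft_force: [-0.2, -0.4, 0.4]
grip_width: 1.002
grasp_force: 0.0
shift [ 1.   -0.35  0.09] turn [-0.084 -0.615  0.101]
```

```bash
python3 -m inch '[[[0.1,-0.03,0.01],[-0.01,-0.06,0.01]],[[0.2,-0.06,0.02],[-0.02,-0.12,0.02]],[[0.3,-0.1,0.03],[-0.03,-0.18,0.03]],[[0.4,-0.13,0.04],[-0.03,-0.25,0.04]],[[0.5,-0.17,0.05],[-0.04,-0.31,0.05]],[[0.6,-0.2,0.06],[-0.05,-0.37,0.06]],[[0.7,-0.24,0.07],[-0.06,-0.43,0.07]],[[0.8,-0.28,0.07],[-0.07,-0.5,0.08]],[[0.9,-0.31,0.08],[-0.08,-0.56,0.09]],[[1,-0.35,0.09],[-0.084,-0.615,0.1]]]'
python3 -c "
from h import *
import pickle
st();plan([.485,.2,.2],down(70))
im,p=snap('wrist','w2.png');pickle.dump(p,open('w2.pkl','wb'))"
```

```text
clock: 19.2
position: [0.4847, 0.0808, 0.25]
ee_rot: [0.819, 0.574, -0.0, -0.0]
ft_force: [-0.2, -0.2, 0.1]
grip_width: 0.997
grasp_force: 0.0
q [ 0.95  0.21 -1.32  1.73  0.21  1.37 -0.76] p [0.4847 0.0808 0.25  ] az 70.1 tilt 0.0
shift [ 1.4  -0.5   0.63] turn [-0.     0.     0.002]
```

View pics/w2.png

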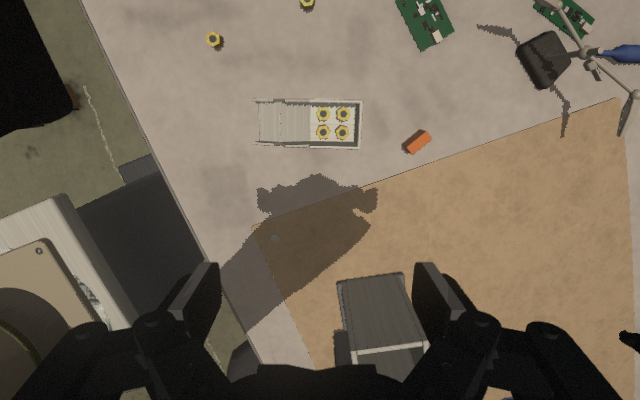

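Wrist view 2: tray upright in the picture, back edge corners near (362,101) and (361,149), lip ends near (256,99) and (258,148), strays at (213,39) and (307,2).

```bash
python3 -c "
from h import *
import pickle
p=pickle.load(open('w2.pkl','rb'))
b=cast('wrist',[(362,101),(361,149)],.042,p);l=cast('wrist',[(256,99),(258,148)],.019,p)
print(b.round(4),l.round(4)); v=b.mean(0)-l.mean(0);w=b[0]-b[1];print('len',np.linalg.norm(v[:2]),'w',np.linalg.norm(w),np.linalg.norm(l[0]-l[1]),'yaw',np.degrees(np.arctan2(v[1],v[0])),np.degrees(np.arctan2(w[1],w[0]))-90)
print('strays',cast('wrist',[(213,39),(307,2)],.016,p).round(4)); print('in',cast('wrist',[(323,114),(342,114),(322,132),(342,132)],.019,p).round(4))
im=cv2.imread('pics/w2.png');cv2.imwrite('pics/w2z.png',cv2.resize(im[0:160,190:390],None,fx=4,fy=3.75,interpolation=2))
"
python3 -m inch '[[[0.1,-0.03,0.05],[0,0,0]],[[0.2,-0.07,0.1],[0,0,0]],[[0.3,-0.1,0.15],[0,0,0]],[[0.4,-0.14,0.2],[0,0,0]],[[0.5,-0.18,0.25],[0,0,0]],[[0.6,-0.21,0.3],[0,0,0]],[[0.7,-0.25,0.35],[0,0,0]],[[0.8,-0.3,0.4],[0,0,0]],[[0.8,-0.35,0.45],[0,0,0]],[[0.8,-0.4,0.45],[0,0,0]]]'
python3 -c "
from h import *
import pickle
im,p=snap('wrist','w3.png');pickle.dump(p,open('w3.pkl','wb'));st()
cv2.imwrite('pics/w3z.png',cv2.resize(im[0:200,120:440],None,fx=2.5,fy=2.5,interpolation=2)[:,:,::-1])
hsv=cv2.cvtColor(im,cv2.COLOR_RGB2HSV)
m=cv2.morphologyEx(cv2.inRange(hsv,(16,90,60),(36,255,255)),cv2.MORPH_CLOSE,np.ones((5,5)))
n,l,s,c=cv2.connectedComponentsWithStats(m)
for i in range(1,n):
    if s[i,4]>60: print(s[i],c[i].round(1),cast('wrist',c[i],.014,p).round(4))
"
```

```text
[[0.552  0.1351 0.042 ]
 [0.536  0.0889 0.042 ]] [[0.4477 0.175  0.019 ]
 [0.4292 0.1253 0.019 ]]
len 0.1122256568311487 w 0.04886688274651621 0.053085744333946285 yaw -19.88610565140112 -19.029267615286287
strays [[0.4282 0.2473 0.016 ]
 [0.5327 0.2458 0.016 ]]
in [[0.5104 0.1352 0.019 ]
 [0.53   0.1282 0.019 ]
 [0.5029 0.1173 0.019 ]
 [0.5237 0.1098 0.019 ]]
clock: 20.25
position: [0.4757, 0.1514, 0.213]
ee_rot: [0.819, 0.574, -0.0, -0.001]
ft_force: [0.2, 0.7, -0.1]
grip_width: 1.0
grasp_force: 0.0
q [ 0.75  0.28 -1.3   1.76  0.28  1.31 -0.96] p [0.4754 0.1516 0.2133] az 70.1 tilt 0.1
[332  52  17  17 167] [340.1  60.5] [[0.5334 0.2493 0.014 ]]
[232  93  17  16 190] [240.1 100.4] [[0.4284 0.2482 0.014 ]]
[  276   162   364   238 39311] [500.9 278.8] [[ 0.6371 -0.0414  0.014 ]]
[346 171  17  32 333] [353.5 186.1] [[0.5066 0.1265 0.014 ]]
[366 171  17  33 344] [373.9 186.5] [[0.5269 0.1187 0.014 ]]
[483 386  31  14 305] [497.2 394. ] [[ 0.6037 -0.2235  0.014 ]]
```

View pics/w3z.png

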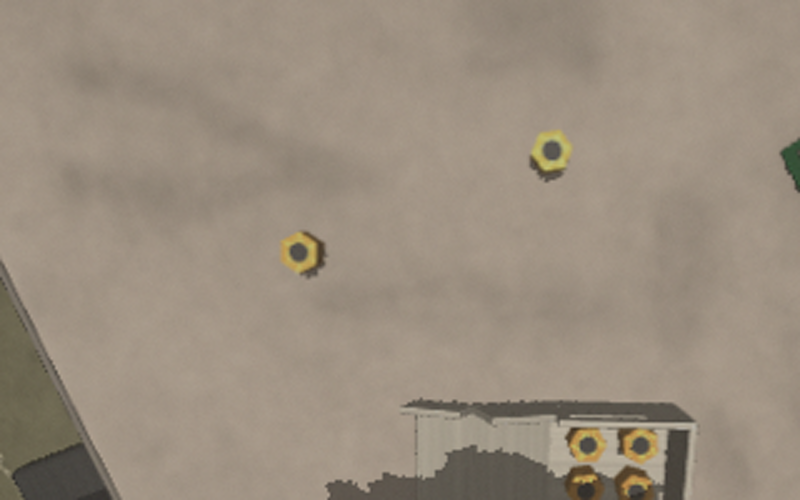

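Wrist view 3 (crop): strays at (300,252), with its flats facing left/right, and (551,152), about 30° off. The tray origin comes out at (0.516,0.122), yaw −20°, the same from both its back and its lip. Grasping stray A first.

```bash
python3 -c "
from h import *
plan([.4284,.2482,.1],down(70))
plan([.4284,.2482,.004],down(70))"
```

```text
shift [ 0.94 -0.96  1.42] turn [-0.002 -0.     0.003]
shift [ 0.94 -0.96  2.62] turn [-0.002 -0.     0.003]
```

```bash
python3 -m inch '[[[0.1,-0.1,0.09],[0,0,0]],[[0.2,-0.2,0.18],[0,0,0]],[[0.3,-0.3,0.28],[0,0,0]],[[0.4,-0.4,0.37],[0,0,0]],[[0.5,-0.5,0.46],[0,0,0]],[[0.6,-0.6,0.56],[0,0,0]],[[0.7,-0.7,0.65],[0,0,0]],[[0.8,-0.8,0.74],[0,0,0]],[[0.9,-0.9,0.84],[0,0,0]],[[0.94,-0.96,0.93],[0,0,0]]]' 0.6 30
python3 -m inch '[[[0,0,0.1],[0,0,0]],[[0,0,0.2],[0,0,0]],[[0,0,0.3],[0,0,0]],[[0,0,0.4],[0,0,0]],[[0,0,0.5],[0,0,0]],[[0,0,0.6],[0,0,0]],[[0,0,0.7],[0,0,0]],[[0,0,0.8],[0,0,0]],[[0,0,0.9],[0,0,0]],[[0,0,0.9],[0,0,0]]]'
python3 -c "
from h import *
im,p=snap('wrist','w4.png')
st();plan([.4284,.2482,.004],down(70))
hsv=cv2.cvtColor(im,cv2.COLOR_RGB2HSV)
m=cv2.morphologyEx(cv2.inRange(hsv,(16,90,60),(36,255,255)),cv2.MORPH_CLOSE,np.ones((9,9)))
n,l,s,c=cv2.connectedComponentsWithStats(m)
for i in range(1,n):
    if s[i,4]>60: print(s[i],c[i].round(1),cast('wrist',c[i],.015,p).round(4))
"
```

```text
clock: 21.3
position: [0.4288, 0.2496, 0.1385]
ee_rot: [0.818, 0.575, 0.0, -0.001]
ft_force: [0.0, -0.8, -0.1]
grip_width: 0.601
grasp_force: 0.0
clock: 22.3
position: [0.4293, 0.2478, 0.0662]
ee_rot: [0.819, 0.574, -0.001, -0.001]
ft_force: [0.3, -0.6, 0.3]
grip_width: 0.6
grasp_force: 0.0
q [ 0.37  0.47 -1.15  1.93  0.49  1.06 -1.33] p [0.4295 0.2481 0.0668] az 70.1 tilt 0.1
shift [-0.   -0.01  0.79] turn [-0.002 -0.     0.002]
[459 152  36  28 737] [476.7 165.3] [[0.5313 0.2522 0.015 ]]
[305 206  23  32 573] [316.2 222.2] [[0.4286 0.2508 0.015 ]]
[ 574  356   66   44 1730] [614.5 382.7] [[0.6075 0.0371 0.015 ]]
```

```bash
python3 -m inch '[[[0,0,0.1],[0,0,0]],[[0,0,0.2],[0,0,0]],[[0,0,0.3],[0,0,0]],[[0,0,0.4],[0,0,0]],[[0,0,0.5],[0,0,0]],[[0,0,0.6],[0,0,0]],[[0,0,0.7],[0,0,0]],[[0,0,0.78],[0,0,0]],[[0,0,0.78],[0,0,0]],[[0,0,0.78],[0,0,0]]]'
python3 -m inch '[[[0,0,0],[0,0,0]],[[0,0,0],[0,0,0]],[[0,0,0],[0,0,0]],[[0,0,0],[0,0,0]],[[0,0,0],[0,0,0]],[[0,0,0],[0,0,0]],[[0,0,0],[0,0,0]],[[0,0,0],[0,0,0]],[[0,0,0],[0,0,0]],[[0,0,0],[0,0,0]]]' 0.05 30
python3 -m inch '[[[0,0,-0.1],[0,0,0]],[[0,0,-0.2],[0,0,0]],[[0,0,-0.3],[0,0,0]],[[0,0,-0.4],[0,0,0]],[[0,0,-0.5],[0,0,0]],[[0,0,-0.6],[0,0,0]],[[0,0,-0.7],[0,0,0]],[[0,0,-0.8],[0,0,0]],[[0,0,-0.9],[0,0,0]],[[0,0,-1],[0,0,0]]]'
python3 -c "
from h import *
im,p=snap('wrist','w5.png')
cv2.imwrite('pics/w5z.png',im[100:400,120:560,::-1])
st()
t=np.array([.5158,.1222]);d=np.array([.94,-.34]);e=np.array([.34,.94])
for x,y in((-.038,.008),(-.038,-.008)): q=t+x*d+y*e;print(q.round(4));plan([*q,.08],down(70))
"
```

```text
clock: 23.35
position: [0.4298, 0.2483, 0.0049]
ee_rot: [0.819, 0.574, 0.0, -0.001]
ft_force: [0.7, 0.0, 0.7]
grip_width: 0.603
grasp_force: 0.0
clock: 24.35
position: [0.43, 0.2483, 0.0052]
ee_rot: [0.819, 0.574, 0.0, -0.0]
ft_force: [-1.2, -1.4, 5.8]
grip_width: 0.144
grasp_force: 30.2
clock: 25.35
position: [0.4298, 0.2481, 0.0856]
ee_rot: [0.819, 0.574, 0.0, -0.0]
ft_force: [0.3, -0.1, -0.0]
grip_width: 0.145
grasp_force: 29.6
q [ 0.39  0.44 -1.17  1.92  0.46  1.09 -1.31] p [0.4303 0.2486 0.0866] az 70.1 tilt 0.1
[0.4828 0.1426]
shift [-1.02  1.07  0.08] turn [ 0.    -0.002  0.002]
[0.4774 0.1276]
shift [-1.22  1.07  0.08] turn [ 0.    -0.002  0.002]
```

View pics/w5z.png

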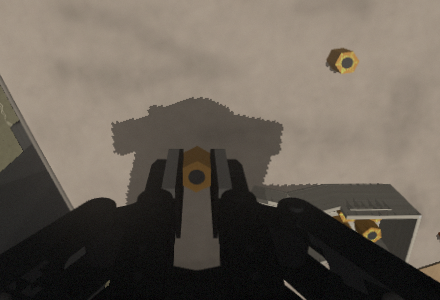

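Stray A is held upright between the pads; the other stray sits at (347,62) in the crop. Carrying A to the tray ramp.

```bash
python3 -m inch '[[[-0.1,0.09,0],[0,0,0]],[[-0.2,0.18,0],[0,0,0]],[[-0.3,0.26,0],[0,0,0]],[[-0.4,0.35,0],[0,0,0]],[[-0.5,0.44,0],[0,0,0]],[[-0.6,0.53,0],[0,0,0]],[[-0.7,0.62,0],[0,0,0]],[[-0.8,0.7,0],[0,0,0]],[[-0.9,0.8,0],[0,0,0]],[[-1,0.9,0],[0,0,0]]]'
python3 -m inch '[[[-0.1,0.08,0],[0,0,0]],[[-0.2,0.16,0],[0,0,0]],[[-0.21,0.17,0.1],[0,0,0]],[[-0.21,0.17,0.2],[0,0,0]],[[-0.21,0.17,0.3],[0,0,0]],[[-0.21,0.17,0.4],[0,0,0]],[[-0.21,0.17,0.5],[0,0,0]],[[-0.21,0.17,0.5],[0,0,0]],[[-0.21,0.17,0.5],[0,0,0]],[[-0.21,0.17,0.5],[0,0,0]]]'
python3 -c "
from h import *
im,p=snap('wrist','w6.png')
cv2.imwrite('pics/w6z.png',im[100:400,120:560,::-1])
st();plan([.4774,.1276,.025],down(70))"
```

```text
clock: 26.4
position: [0.4706, 0.1475, 0.0848]
ee_rot: [0.819, 0.574, 0.0, -0.0]
ft_force: [-0.7, -0.3, -0.8]
grip_width: 0.153
grasp_force: 29.6
clock: 27.4
position: [0.4775, 0.1281, 0.0451]
ee_rot: [0.819, 0.574, 0.0, -0.0]
ft_force: [0.8, -0.4, 0.1]
grip_width: 0.153
grasp_force: 29.6
q [ 0.6   0.49 -1.11  1.95  0.51  1.02 -1.09] p [0.4775 0.1281 0.0451] az 70.1 tilt 0.1
shift [-0.01  0.    0.25] turn [-0.    -0.001  0.002]
```

View pics/w6z.png

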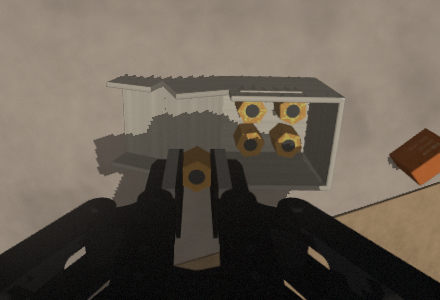

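Crop shows the spacer above the ramp near the tray's −y wall, all four others in place. Lowering and releasing.

```bash
python3 -m inch '[[[0.03,0,0.05],[0,0,0]],[[0.03,0,0.1],[0,0,0]],[[0.03,0,0.15],[0,0,0]],[[0.03,0,0.2],[0,0,0]],[[0.03,0,0.22],[0,0,0]],[[0.03,0,0.22],[0,0,0]],[[0.03,0,0.22],[0,0,0]],[[0.03,0,0.22],[0,0,0]],[[0.03,0,0.22],[0,0,0]],[[0.03,0,0.22],[0,0,0]]]'
python3 -m inch '[[[0,0,0],[0,0,0]],[[0,0,0],[0,0,0]],[[0,0,0],[0,0,0]],[[0,0,0],[0,0,0]],[[0,0,-0.1],[0,0,0]],[[0,0,-0.2],[0,0,0]],[[0,0,-0.3],[0,0,0]],[[0,0,-0.4],[0,0,0]],[[0,0,-0.5],[0,0,0]],[[0,0,-0.6],[0,0,0]]]' 0.32
python3 -c "
from h import *
im,p=snap('wrist','w7.png')
cv2.imwrite('pics/w7z.png',im[100:400,120:560,::-1])
st()
hsv=cv2.cvtColor(im,cv2.COLOR_RGB2HSV)
m=cv2.morphologyEx(cv2.inRange(hsv,(16,90,60),(36,255,255)),cv2.MORPH_CLOSE,np.ones((5,5)))
n,l,s,c=cv2.connectedComponentsWithStats(m)
for i in range(1,n):
    if s[i,4]>60: print(s[i],c[i].round(1),cast('wrist',c[i],.016,p).round(4))
plan([.5325,.249,.085],down(40))"
```

```text
clock: 28.45
position: [0.4782, 0.1302, 0.0273]
ee_rot: [0.819, 0.574, 0.0, -0.0]
ft_force: [0.9, 0.6, -0.4]
grip_width: 0.147
grasp_force: 29.6
clock: 29.45
position: [0.4782, 0.1301, 0.076]
ee_rot: [0.819, 0.574, 0.0, -0.0]
ft_force: [0.6, 0.6, 1.0]
grip_width: 0.322
grasp_force: 0.0
q [ 0.63  0.44 -1.15  1.93  0.46  1.07 -1.06] p [0.4787 0.1305 0.077 ] az 70.1 tilt 0.1
[326   0  27  17 331] [338.3   7. ] [[0.5309 0.2444 0.016 ]]
[ 328  189   82   51 2251] [370.6 214.5] [[0.5114 0.123  0.016 ]]
[  428   226   212   174 20162] [569.9 314.4] [[ 0.6302 -0.0054  0.016 ]]
[407 299  18   9  70] [415.3 303.8] [[0.5218 0.0469 0.016 ]]
[ 274  323   86   47 2684] [320.3 349.3] [[0.4443 0.0325 0.016 ]]
[449 350  19  20 127] [457.5 359.1] [[ 0.5403 -0.014   0.016 ]]
[411 364  32  36 428] [423.1 387.6] [[ 0.5083 -0.0325  0.016 ]]
shift [ 1.62  0.13 -0.1 ] turn [ 0.001 -0.002  0.668]
```

View pics/w7z.png

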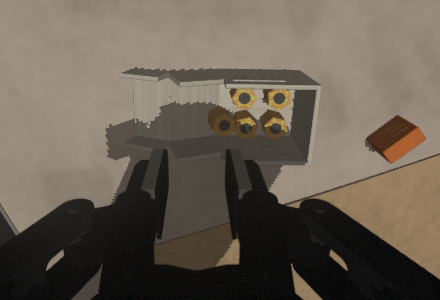

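Crop: the stray slid down next to the others, so five are in the tray. Now stray B.

```bash
python3 -m inch '[[[0.1,0.01,0],[0,0,0]],[[0.2,0.02,0],[0,0,-0.07]],[[0.3,0.02,0],[0,0,-0.14]],[[0.4,0.03,0],[0,0,-0.21]],[[0.5,0.04,0],[0,0,-0.28]],[[0.6,0.05,0],[0,0,-0.35]],[[0.7,0.06,0],[0,0,-0.42]],[[0.8,0.06,0],[0,0,-0.5]],[[0.9,0.07,0],[0,0,-0.58]],[[0.95,0.08,0],[0,0,-0.67]]]' 0.6
python3 -c "
from h import *
st();plan([.5325,.2475,.085],down(100))"
```

```text
clock: 30.5
position: [0.51, 0.2007, 0.0748]
ee_rot: [0.64, 0.768, 0.0, -0.001]
ft_force: [-0.6, 0.5, -0.9]
grip_width: 0.599
grasp_force: 0.0
q [ 0.47  0.62 -1.18  1.79  0.62  1.16 -0.72] p [0.51   0.2007 0.0748] az 100.4 tilt 0.1
shift [ 0.52  0.38 -0.13] turn [-0.001 -0.002  0.009]
```

```bash
python3 -m inch '[[[0.1,0.07,0],[0,0,0]],[[0.2,0.14,0],[0,0,0]],[[0.3,0.21,0],[0,0,0]],[[0.4,0.28,0],[0,0,0]],[[0.5,0.35,0],[0,0,0]],[[0.52,0.38,0],[0,0,0]],[[0.52,0.38,0],[0,0,0]],[[0.52,0.38,0],[0,0,0]],[[0.52,0.38,0],[0,0,0]],[[0.52,0.38,0],[0,0,0]]]'
python3 -c "
from h import *
im,p=snap('wrist','w8.png')
cv2.imwrite('pics/w8z.png',im[100:400,120:560,::-1])
st();plan([.5325,.2475,.004],down(100))
hsv=cv2.cvtColor(im,cv2.COLOR_RGB2HSV)
m=cv2.morphologyEx(cv2.inRange(hsv,(16,90,60),(36,255,255)),cv2.MORPH_CLOSE,np.ones((5,5)))
n,l,s,c=cv2.connectedComponentsWithStats(m)
for i in range(1,n):
    if s[i,4]>60: print(s[i],c[i].round(1),cast('wrist',c[i],.015,p).round(4))"
```

```text
clock: 31.5
position: [0.5326, 0.2453, 0.0753]
ee_rot: [0.642, 0.767, 0.0, -0.0]
ft_force: [-0.5, -0.2, 0.1]
grip_width: 0.598
grasp_force: 0.0
q [ 0.34  0.68 -1.13  1.69  0.65  1.2  -0.78] p [0.5326 0.2454 0.0753] az 100.2 tilt 0.0
shift [0.03 0.   0.89] turn [-0.    -0.001  0.004]
[ 374    0   55   68 2199] [401.   32.7] [[0.558 0.365 0.015]]
[311 198  23  30 432] [321.3 211.9] [[0.5331 0.2526 0.015 ]]
```

View pics/w8z.png

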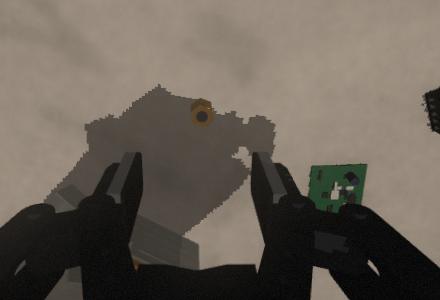

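Stray B is centred between the fingers at (202,116) in the crop. Descend, grip, lift and return to az 70.

```bash
python3 -m inch '[[[0.05,0,0.1],[0,0,0]],[[0.05,0,0.2],[0,0,0]],[[0.05,0,0.3],[0,0,0]],[[0.05,0,0.4],[0,0,0]],[[0.05,0,0.5],[0,0,0]],[[0.05,0,0.6],[0,0,0]],[[0.05,0,0.7],[0,0,0]],[[0.05,0,0.8],[0,0,0]],[[0.05,0,0.88],[0,0,0]],[[0.05,0,0.88],[0,0,0]]]'
python3 -m inch '[[[0,0,0],[0,0,0]],[[0,0,0],[0,0,0]],[[0,0,0],[0,0,0]],[[0,0,0],[0,0,0]],[[0,0,0],[0,0,0]],[[0,0,0],[0,0,0]],[[0,0,0],[0,0,0]],[[0,0,0],[0,0,0]],[[0,0,0],[0,0,0]],[[0,0,0],[0,0,0]]]' 0.05 30
python3 -m inch '[[[0,0,-0.1],[0,0,0]],[[0,0,-0.2],[0,0,0]],[[0,0,-0.3],[0,0,0]],[[0,0,-0.4],[0,0,0]],[[0,0,-0.5],[0,0,0.1]],[[0,0,-0.6],[0,0,0.2]],[[0,0,-0.7],[0,0,0.3]],[[0,0,-0.8],[0,0,0.45]],[[0,0,-0.9],[0,0,0.56]],[[0,0,-1],[0,0,0.67]]]'
python3 -c "
from h import *
st()
t=np.array([.5158,.1222]);d=np.array([.94,-.34]);e=np.array([.34,.94])
q=t-.038*d+.008*e;print(q.round(4));plan([*q,.085],down(70))"
```

```text
clock: 32.55
position: [0.5314, 0.2495, 0.0039]
ee_rot: [0.641, 0.767, -0.0, -0.001]
ft_force: [0.7, -0.1, -0.6]
grip_width: 0.596
grasp_force: 0.0
clock: 33.55
position: [0.5321, 0.2499, 0.0053]
ee_rot: [0.641, 0.767, 0.001, -0.0]
ft_force: [-0.5, -0.4, 5.3]
grip_width: 0.152
grasp_force: 30.5
clock: 34.55
position: [0.5318, 0.2498, 0.0858]
ee_rot: [0.82, 0.573, 0.0, -0.0]
ft_force: [1.0, -0.3, -0.5]
grip_width: 0.148
grasp_force: 29.9
q [ 0.28  0.61 -1.04  1.69  0.56  1.18 -1.26] p [0.5318 0.2498 0.0858] az 69.9 tilt 0.1
[0.4828 0.1426]
shift [-1.47 -0.11  0.01] turn [-0.    -0.001 -0.003]
```

```bash
python3 -m inch '[[[-0.1,-0.01,0],[0,0,0]],[[-0.2,-0.02,0],[0,0,0]],[[-0.3,-0.03,0],[0,0,0]],[[-0.4,-0.03,0],[0,0,0]],[[-0.5,-0.04,0],[0,0,0]],[[-0.6,-0.05,0],[0,0,0]],[[-0.7,-0.05,0],[0,0,0]],[[-0.8,-0.06,0],[0,0,0]],[[-0.9,-0.06,0],[0,0,0]],[[-1,-0.07,0],[0,0,0]]]'
python3 -m inch '[[[-0.1,-0.01,0],[0,0,0]],[[-0.2,-0.02,0],[0,0,0]],[[-0.3,-0.03,0],[0,0,0]],[[-0.4,-0.04,0],[0,0,0]],[[-0.47,-0.04,0.1],[0,0,0]],[[-0.47,-0.04,0.2],[0,0,0]],[[-0.47,-0.04,0.3],[0,0,0]],[[-0.47,-0.04,0.4],[0,0,0]],[[-0.47,-0.04,0.45],[0,0,0]],[[-0.47,-0.04,0.45],[0,0,0]]]'
python3 -c "
from h import *
im,p=snap('wrist','w9.png')
cv2.imwrite('pics/w9z.png',im[100:400,120:560,::-1])
st();plan([.4828,.1426,.0275],down(70))"
```

```text
clock: 35.55
position: [0.4991, 0.1758, 0.0848]
ee_rot: [0.819, 0.574, 0.0, -0.0]
ft_force: [1.0, 0.5, -0.6]
grip_width: 0.147
grasp_force: 29.9
clock: 36.55
position: [0.4831, 0.1425, 0.0481]
ee_rot: [0.819, 0.574, -0.0, -0.001]
ft_force: [-0.1, 0.1, 0.2]
grip_width: 0.148
grasp_force: 29.9
q [ 0.55  0.5  -1.09  1.93  0.51  1.03 -1.11] p [0.4833 0.1425 0.0485] az 70.1 tilt 0.1
shift [-0.   -0.01  0.26] turn [-0.002 -0.001  0.002]
```

View pics/w9z.png

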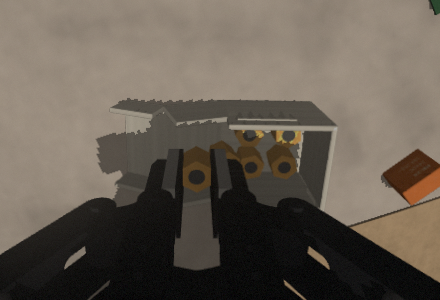

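Tray hasn't moved and B is over the +y side of the ramp in the crop, clear of A. Release, rise and begin turning to az −20.

```bash
python3 -m inch '[[[0,0,0.05],[0,0,0]],[[0,0,0.1],[0,0,0]],[[0,0,0.15],[0,0,0]],[[0,0,0.2],[0,0,0]],[[0,0,0.25],[0,0,0]],[[0,0,0.25],[0,0,0]],[[0,0,0.25],[0,0,0]],[[0,0,0.25],[0,0,0]],[[0,0,0.25],[0,0,0]],[[0,0,0.25],[0,0,0]]]'
python3 -m inch '[[[0,0,0],[0,0,0]],[[0,0,0],[0,0,0]],[[0,0,0],[0,0,0]],[[0,0,0],[0,0,0]],[[0,0,-0.15],[0,0,0]],[[0,0,-0.3],[0,0,0]],[[0,0,-0.45],[0,0,0]],[[0,0,-0.6],[0,0,0]],[[0,0,-0.8],[0,0,0]],[[0,0,-1],[0,0,0]]]' 0.32
python3 -m inch '[[[0,0,0],[0,0,0.1]],[[0,0,0],[0,0,0.2]],[[0,0,-0.1],[0,0,0.3]],[[0,0,-0.2],[0,0,0.4]],[[0,0,-0.2],[0,0,0.5]],[[0,0,-0.2],[0,0,0.6]],[[0,0,-0.2],[0,0,0.7]],[[0,0,-0.2],[0,0,0.8]],[[0,0,-0.2],[0,0,0.9]],[[0,0,-0.2],[0,0,1]]]' 0.95
python3 -m inch '[[[0,0,0],[0,0,0.1]],[[0,0,0],[0,0,0.2]],[[0,0,0],[0,0,0.3]],[[0,0,0],[0,0,0.4]],[[0,0,0],[0,0,0.5]],[[0,0,0],[0,0,0.6]],[[0,0,0],[0,0,0.7]],[[0,0,0],[0,0,0.8]],[[0,0,0],[0,0,0.9]],[[0,0,0],[0,0,1]]]'
python3 -c "
from h import *
import pickle
st();plan([.5064,.1256,.08],down(-20))
im,p=snap('wrist','w10.png');pickle.dump(p,open('w10.pkl','wb'))
cv2.imwrite('pics/w10z.png',im[:,120:560,::-1])"
```

```text
clock: 37.6
position: [0.4836, 0.1422, 0.0289]
ee_rot: [0.819, 0.574, 0.0, -0.0]
ft_force: [0.5, -0.6, 0.3]
grip_width: 0.146
grasp_force: 29.9
clock: 38.6
position: [0.4835, 0.1422, 0.1103]
ee_rot: [0.819, 0.574, 0.0, -0.0]
ft_force: [0.8, -0.6, -0.6]
grip_width: 0.318
grasp_force: 0.0
clock: 39.6
position: [0.4836, 0.1423, 0.1258]
ee_rot: [0.977, 0.216, 0.0, -0.0]
ft_force: [0.0, -0.2, 0.0]
grip_width: 0.949
grasp_force: 0.0
clock: 40.6
position: [0.4836, 0.1424, 0.1258]
ee_rot: [0.985, -0.175, 0.0, -0.001]
ft_force: [0.4, 0.0, -0.9]
grip_width: 0.947
grasp_force: 0.0
q [ 0.43  0.27 -0.9   1.87  0.24  1.11 -2.48] p [0.4836 0.1424 0.1258] az -20.1 tilt 0.1
shift [0.34 0.1  0.57] turn [-0.002  0.    -0.002]
```

View pics/w10z.png

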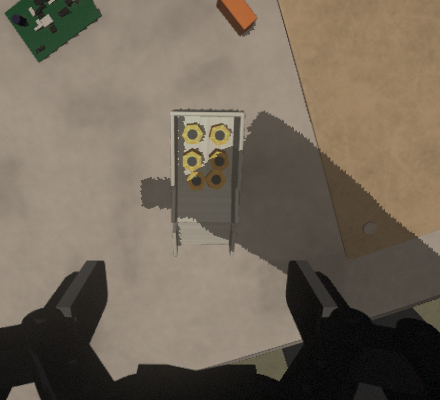

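All six spacers are in the tray; back corners at (171,110) and (244,110) in the crop. Checking the tray pose again from this view.

```bash
python3 -c "
from h import *
import pickle
p=pickle.load(open('w10.pkl','rb'))
b=cast('wrist',[(291,110),(364,110)],.042,p);l=cast('wrist',[(296,254),(353,252)],.02,p)
print(np.linalg.norm(b[0]-b[1]));v=b.mean(0)-l.mean(0);yaw=np.arctan2(v[1],v[0]);d=np.array([np.cos(yaw),np.sin(yaw)])
print('yaw',np.degrees(yaw),np.linalg.norm(v[:2]),b.mean(0)[:2]-.03*d,l.mean(0)[:2]+.082*d)"
```

```text
0.04822494284167027
yaw -20.477785054765224 0.11483934757635889 [0.5167321  0.12252697] [0.51407217 0.1235203 ]
```

```bash
python3 -m inch '[[[0.1,0.03,0],[0,0,0]],[[0.2,0.06,0],[0,0,0]],[[0.3,0.09,0],[0,0,0]],[[0.34,0.1,0],[0,0,0]],[[0.34,0.1,0.1],[0,0,0]],[[0.34,0.1,0.2],[0,0,0]],[[0.34,0.1,0.3],[0,0,0]],[[0.34,0.1,0.4],[0,0,0]],[[0.34,0.1,0.5],[0,0,0]],[[0.34,0.1,0.6],[0,0,0]]]'
python3 -m inch '[[[0,0,0.1],[0,0,0]],[[0,0,0.2],[0,0,0]],[[0,0,0.3],[0,0,0]],[[0,0,0.4],[0,0,0]],[[0,0,0.5],[0,0,0]],[[0,0,0.6],[0,0,0]],[[0,0,0.7],[0,0,0]],[[0,0,0.8],[0,0,0]],[[0,0,0.88],[0,0,0]],[[0,0,0.88],[0,0,0]]]'
python3 -m inch '[[[0,0,0],[0,0,0]],[[0,0,0],[0,0,0]],[[0,0,0],[0,0,0]],[[0,0,0],[0,0,0]],[[0,0,0],[0,0,0]],[[0,0,0],[0,0,0]],[[0,0,0],[0,0,0]],[[0,0,0],[0,0,0]],[[0,0,0],[0,0,0]],[[0,0,0],[0,0,0]]]' 0.4 50
python3 -c "
from h import *
st()"
```

```text
clock: 41.65
position: [0.5062, 0.1254, 0.076]
ee_rot: [0.985, -0.173, -0.0, -0.0]
ft_force: [1.0, 0.4, 0.5]
grip_width: 0.947
grasp_force: 0.0
clock: 42.65
position: [0.5057, 0.1253, 0.0054]
ee_rot: [0.985, -0.173, -0.001, -0.0]
ft_force: [-0.1, -0.2, -0.3]
grip_width: 0.948
grasp_force: 0.0
clock: 43.65
position: [0.5067, 0.1256, 0.0069]
ee_rot: [0.985, -0.173, 0.0, -0.001]
ft_force: [-0.4, -0.4, 5.0]
grip_width: 0.577
grasp_force: 52.7
q [ 0.32  0.47 -0.75  1.92  0.4   0.91 -2.56] p [0.5067 0.1256 0.0069] az -19.9 tilt 0.1
```

```bash
python3 -m inch '[[[0,0,-0.05],[0,0,0]],[[0,0,-0.1],[0,0,0]],[[0,0,-0.2],[0,0,0]],[[0,0,-0.3],[0,0,0]],[[0,0,-0.4],[0,0,0]],[[0,0,-0.5],[0,0,0]],[[0,0,-0.6],[0,0,0]],[[0,0,-0.7],[0,0,0]],[[0,0,-0.8],[0,0,0]],[[0,0,-0.9],[0,0,0]]]'
python3 -m inch '[[[0,0,-0.1],[0,0,-0.07]],[[0,0,-0.2],[0,0,-0.15]],[[0,0,-0.3],[0,0,-0.22]],[[0,0,-0.4],[0,0,-0.3]],[[0,0,-0.5],[0,0,-0.37]],[[0,0,-0.6],[0,0,-0.45]],[[0,0,-0.7],[0,0,-0.52]],[[0,0,-0.8],[0,0,-0.6]],[[0,0,-0.85],[0,0,-0.67]],[[0,0,-0.9],[0,0,-0.75]]]'
python3 -m inch '[[[0,0,-0.1],[0,0,-0.07]],[[0,0,-0.2],[0,0,-0.15]],[[0,0,-0.3],[0,0,-0.22]],[[0,0,-0.4],[0,0,-0.3]],[[0,0,-0.5],[0,0,-0.37]],[[0,0,-0.6],[0,0,-0.45]],[[0,0,-0.7],[0,0,-0.52]],[[0,0,-0.8],[0,0,-0.6]],[[0,0,-0.85],[0,0,-0.67]],[[0,0,-0.85],[0,0,-0.75]]]'
python3 -c "
from h import *
st();plan([.514,-.006,.22],down(79.4))
im,p=snap('wrist','w11.png')"
```

```text
clock: 44.65
position: [0.5063, 0.1254, 0.0791]
ee_rot: [0.985, -0.173, -0.0, -0.0]
ft_force: [0.3, -0.7, -3.4]
grip_width: 0.581
grasp_force: 52.2
clock: 45.65
position: [0.5063, 0.1253, 0.151]
ee_rot: [0.993, 0.121, -0.0, -0.0]
ft_force: [-0.5, 0.6, -2.2]
grip_width: 0.577
grasp_force: 52.2
clock: 46.65
position: [0.5065, 0.1254, 0.2193]
ee_rot: [0.915, 0.404, 0.0, -0.0]
ft_force: [0.3, -0.6, -2.8]
grip_width: 0.574
grasp_force: 52.2
q [ 0.61  0.26 -1.08  1.71  0.24  1.31 -1.25] p [0.5065 0.1254 0.2193] az 47.7 tilt 0.1
shift [-1.15  1.17 -0.01] turn [ 0.    -0.001 -0.704]
```

```bash
python3 -m inch '[[[-0.06,0.06,0],[0,0,-0.07]],[[-0.12,0.12,0],[0,0,-0.14]],[[-0.18,0.18,0],[0,0,-0.21]],[[-0.24,0.24,0],[0,0,-0.28]],[[-0.3,0.3,0],[0,0,-0.35]],[[-0.36,0.36,0],[0,0,-0.42]],[[-0.42,0.42,0],[0,0,-0.5]],[[-0.48,0.48,0],[0,0,-0.57]],[[-0.54,0.54,0],[0,0,-0.64]],[[-0.6,0.6,0],[0,0,-0.7]]]'
python3 -c "
from h import *
import pickle
st();plan([.514,-.006,.22],down(79.4))
im,p=snap('wrist','w12.png');pickle.dump(p,open('w12.pkl','wb'))"
```

```text
clock: 47.7
position: [0.5092, 0.0572, 0.2184]
ee_rot: [0.771, 0.637, -0.0, -0.0]
ft_force: [-1.0, 0.2, -3.2]
grip_width: 0.578
grasp_force: 52.2
q [ 0.82  0.26 -1.15  1.73  0.25  1.31 -0.58] p [0.5092 0.0572 0.2184] az 79.1 tilt 0.1
shift [-0.76  0.21 -0.02] turn [-0.001 -0.001 -0.006]
```

View pics/w12.png

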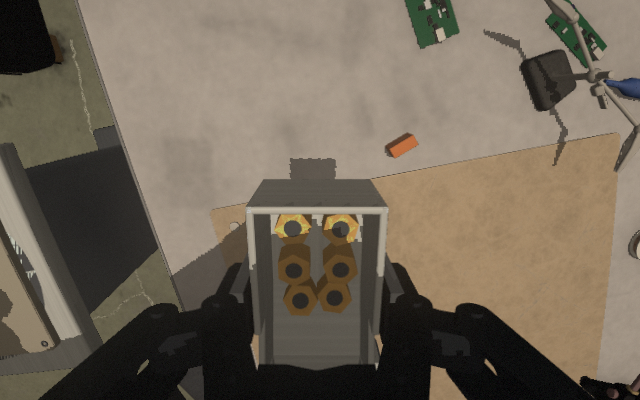

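All six spacers sit in the held tray (rows at about y 228, 268 and 298). Now I'll cross-check the chute centre from the top view's corners.

```bash
python3 -c "
from h import *
c=cast('top',[(394.1,187.4),(424.4,191.5),(419.9,221.2),(390.5,215.7)],.135);print(c.round(4),c.mean(0),np.linalg.norm(np.roll(c,1,0)-c,axis=1).round(4))
im=cv2.imread('pics/top1.png');hsv=cv2.cvtColor(im,cv2.COLOR_BGR2HSV)
m=cv2.inRange(hsv,(0,0,165),(180,50,255));m[:185]=0;m[225:]=0;m[:,:386]=0;m[:,428:]=0
n,l,s,ce=cv2.connectedComponentsWithStats(m);i=1+s[1:,4].argmax();print(s[i]);
r=cv2.minAreaRect(np.argwhere(l==i)[:,::-1].astype(np.float32));print(r,cast('top',r[0],.135).round(4))
b=cv2.boxPoints(r);q=cast('top',b,.135);print(q.round(4),np.linalg.norm(np.roll(q,1,0)-q,axis=1).round(4))
"
python3 -m inch '[[[-0.1,0.02,0],[0,0,0]],[[-0.2,0.04,0],[0,0,0]],[[-0.3,0.06,0],[0,0,0]],[[-0.4,0.08,0],[0,0,0]],[[-0.5,0.1,0],[0,0,0]],[[-0.6,0.12,0],[0,0,0]],[[-0.7,0.14,0],[0,0,0]],[[-0.76,0.16,0],[0,0,0]],[[-0.76,0.18,0],[0,0,0]],[[-0.76,0.21,0],[0,0,0]]]'
python3 -c "
from h import *
st()
im,p=snap('top','top2.png')"
```

```text
[[ 0.5349 -0.0893  0.135 ]
 [ 0.5243 -0.1634  0.135 ]
 [ 0.4506 -0.1488  0.135 ]
 [ 0.4644 -0.0779  0.135 ]] [ 0.49353933 -0.11987313  0.135     ] [0.0714 0.0749 0.0751 0.0722]
[391 187  33  34 177]
((406.8243408203125, 203.05406188964844), (30.57821273803711, 29.756216049194336), 9.462322235107422) [[ 0.4955 -0.119   0.135 ]]
[[ 0.4656 -0.0751  0.135 ]
 [ 0.5388 -0.0897  0.135 ]
 [ 0.5258 -0.1634  0.135 ]
 [ 0.453  -0.1479  0.135 ]] [0.0739 0.0746 0.0748 0.0745]
clock: 48.75
position: [0.5145, -0.0053, 0.2183]
ee_rot: [0.771, 0.637, 0.0, -0.0]
ft_force: [-0.1, 0.2, -2.0]
grip_width: 0.578
grasp_force: 52.2
q [ 0.92  0.26 -1.13  1.72  0.24  1.31 -0.45] p [ 0.5145 -0.0053  0.2183] az 79.1 tilt 0.1
```

```bash
python3 -m inch '[[[-0.07,0,0],[0,0.03,0]],[[-0.14,0,0],[0,0.06,0]],[[-0.2,0,0],[0,0.1,0]],[[-0.27,0,0],[0,0.13,0]],[[-0.34,0,0],[0,0.16,0]],[[-0.41,0,0.1],[0,0.19,0]],[[-0.47,0,0.2],[0,0.22,0]],[[-0.47,0,0.3],[0,0.22,0]],[[-0.47,0,0.4],[0,0.22,0]],[[-0.47,0,0.5],[0,0.22,0]]]'
python3 -c "
from h import *
st();o=manip.get_obs();print(o['ft_force'].round(1));m=R.from_quat(o['ee_rot']);T=o['position']
c=np.array([.494,-.120,.135]);a=np.radians(-11);X=np.array([np.cos(a),np.sin(a),0]);Y=np.array([-X[1],X[0],0])
for n,v in(('lip',[-.073,0,.002]),('crest',[-.049,0,-.008])):
    q=T+m.apply(v)-c;print(n,'lat',q@X,'s',q@Y,'z',q[2])"
```

```text
clock: 49.8
position: [0.5071, -0.0416, 0.1774]
ee_rot: [0.768, 0.635, 0.067, -0.056]
ft_force: [0.1, -0.4, -3.4]
grip_width: 0.582
grasp_force: 52.1
q [ 1.11  0.29 -1.13  1.8   0.1   1.18 -0.23] p [ 0.5071 -0.0416  0.1774] az 79.1 tilt 9.9
[ 0.1 -0.4 -3.4]
lip lat -0.0018954410735270862 s 0.007862420628386694 z 0.02783870684071288
crest lat -0.0019332100017288275 s 0.029774669412135992 z 0.04183341751107472
```

```bash
python3 -m inch '[[[-0.01,0,0.05],[0,0,0]],[[-0.02,0,0.1],[0,0,0]],[[-0.03,0,0.16],[0,0,0]],[[-0.04,0,0.22],[0,0,0]],[[-0.05,0,0.28],[0,0,0]],[[-0.06,0,0.34],[0,0,0]],[[-0.07,0,0.39],[0,0,0]],[[-0.08,0,0.44],[0,0,0]],[[-0.08,0,0.44],[0,0,0]],[[-0.08,0,0.44],[0,0,0]]]'
cat >> h.py <<'E'
def lip():
    st();o=manip.get_obs();print(o['ft_force'].round(1));m=R.from_quat(o['ee_rot']);T=o['position']
    c=np.array([.494,-.120,.135]);a=np.radians(-11);X=np.array([np.cos(a),np.sin(a),0]);Y=np.array([-X[1],X[0],0])
    for n,v in(('lip',[-.073,0,.002]),('crest',[-.049,0,-.008])):
        q=T+m.apply(v)-c;print(n,'lat',(q@X).round(4),'s',(q@Y).round(4),'z',q[2].round(4))
E
python3 -c "
from h import *
lip()
im,p=snap('scene','s2.png');cv2.imwrite('pics/s2z.png',cv2.resize(im[110:230,300:460],None,fx=4,fy=4,interpolation=2)[:,:,::-1])"
```

```text
clock: 50.8
position: [0.5072, -0.0425, 0.1425]
ee_rot: [0.768, 0.634, 0.067, -0.055]
ft_force: [-0.1, -0.4, -2.5]
grip_width: 0.575
grasp_force: 52.2
q [ 1.08  0.34 -1.11  1.84  0.14  1.11 -0.25] p [ 0.5072 -0.0425  0.1425] az 79.1 tilt 10.0
[-0.1 -0.4 -2.5]
lip lat -0.0017 s 0.007 z -0.0071
crest lat -0.0018 s 0.0289 z 0.0069
```

Lip sits 7 mm below the rim and inside the mouth, with no contact and 10° tilt. Hold, then tilt in two stages.

```bash
python3 -m inch '[[[0,0,0],[0,0,0]],[[0,0,0],[0,0,0]],[[0,0,0],[0,0,0]],[[0,0,0],[0,0,0]],[[0,0,-0.04],[0,0.07,0]],[[0,0,-0.08],[0,0.15,0]],[[-0.01,0,-0.12],[0,0.22,0]],[[-0.01,0,-0.16],[0,0.3,0]],[[-0.02,0,-0.2],[0,0.37,0]],[[-0.02,0,-0.23],[0,0.444,0]]]'
python3 -c "
from h import *
lip()"
```

```text
clock: 51.85
position: [0.5065, -0.0477, 0.1606]
ee_rot: [0.745, 0.615, 0.2, -0.165]
ft_force: [0.9, 0.6, -3.1]
grip_width: 0.577
grasp_force: 52.2
q [ 1.33  0.47 -1.19  1.83 -0.1   1.12  0.04] p [ 0.5065 -0.0477  0.1606] az 79.1 tilt 30.0
[ 0.9  0.6 -3.1]
lip lat -0.0015 s 0.0111 z -0.0126
crest lat -0.0015 s 0.0269 z 0.008
```

```bash
python3 -m inch '[[[0,0,-0.03],[0,0.06,0]],[[0,0,-0.06],[0,0.11,0]],[[-0.01,0,-0.09],[0,0.17,0]],[[-0.01,0,-0.12],[0,0.22,0]],[[-0.02,0,-0.15],[0,0.28,0]],[[-0.02,0,-0.18],[0,0.33,0]],[[-0.03,0,-0.21],[0,0.39,0]],[[-0.03,0,-0.24],[0,0.44,0]],[[-0.04,0,-0.26],[0,0.5,0]],[[-0.04,0,-0.28],[0,0.56,0]]]'
python3 -m inch '[[[0,0,0],[0,0,0]],[[0,0,0],[0,0,0]],[[0,0,0],[0,0,0]],[[0,0,0],[0,0,0]],[[0,0,0],[0,0.02,0]],[[0,0,0],[0,0.04,0]],[[0,0,0],[0,0.06,0]],[[0,0,0],[0,0.08,0]],[[0,0,0],[0,0.08,0]],[[0,0,0],[0,0.08,0]]]'
python3 -c "
from h import *
lip()
for i in range(4): f=manip.get_obs()['ft_force'];im,p=snap('wrist','w13.png');print(f.round(1))
hsv=cv2.cvtColor(im,cv2.COLOR_RGB2HSV)
m=cv2.morphologyEx(cv2.inRange(hsv,(14,110,50),(36,255,255)),cv2.MORPH_OPEN,np.ones((3,3)))
n,l,s,c=cv2.connectedComponentsWithStats(m)
for i in range(1,n):
    if s[i,4]>40: print(s[i],c[i].round(0))"
```

```text
clock: 52.85
position: [0.5038, -0.0612, 0.1783]
ee_rot: [0.683, 0.564, 0.358, -0.295]
ft_force: [0.8, -0.2, -1.8]
grip_width: 0.579
grasp_force: 52.4
clock: 53.85
position: [0.5037, -0.061, 0.1781]
ee_rot: [0.672, 0.554, 0.378, -0.312]
ft_force: [0.2, 0.5, -1.2]
grip_width: 0.578
grasp_force: 52.4
q [ 1.49  0.81 -1.2   1.78 -0.28  1.22  0.28] p [ 0.5037 -0.061   0.1781] az 79.0 tilt 58.8
[ 0.2  0.5 -1.2]
lip lat -0.0018 s 0.0237 z -0.0204
crest lat -0.0018 s 0.0276 z 0.0053
[ 0.2  0.5 -1.2]
[ 0.2 -0.6 -2.2]
[ 0.3  0.5 -0.7]
[-0.1  0.1 -2.2]
[557  35  12   5  44] [563.  37.]
[583  34   9   9  60] [587.  38.]
[523  36  10   6  43] [528.  39.]
[495  38   9   6  45] [499.  40.]
[462  71   8  13  77] [466.  77.]
[293  90  17   9 107] [301.  94.]
[ 45 316  20   8  86] [ 55. 320.]
```

```bash
python3 -c "
from h import *
F=[]
for n in('w12','w13'):
    im=cv2.imread(f'pics/{n}.png')[190:372,262:374];hsv=cv2.cvtColor(im,cv2.COLOR_BGR2HSV)
    m=cv2.morphologyEx(cv2.inRange(hsv,(10,90,35),(36,255,255)),cv2.MORPH_OPEN,np.ones((3,3)))
    k,l,s,c=cv2.connectedComponentsWithStats(m);print(n,m.sum()//255,[list(x) for x in s[1:] if x[4]>20])"
```

```text
w12 4924 [[np.int32(13), np.int32(24), np.int32(84), np.int32(102), np.int32(4924)]]
w13 0 []
```

Tray's empty (brass mask zero, wrist force about the bare tray's weight). Lift out, level, and carry it back to the bench.

```bash
python3 -m inch '[[[0.09,0,-0.05],[0,0,0]],[[0.17,0,-0.1],[0,0,0]],[[0.26,0,-0.15],[0,0,0]],[[0.34,0,-0.2],[0,0,0]],[[0.43,0,-0.26],[0,0,0]],[[0.51,0,-0.31],[0,0,0]],[[0.6,0,-0.36],[0,0,0]],[[0.68,0,-0.41],[0,0,0]],[[0.68,0,-0.41],[0,-0.08,0]],[[0.68,0,-0.41],[0,-0.16,0]]]'
python3 -m inch '[[[0.06,0,0.05],[0,-0.07,0]],[[0.12,0,0.1],[0,-0.14,0]],[[0.18,0,0.15],[0,-0.21,0]],[[0.24,0,0.2],[0,-0.28,0]],[[0.3,0,0.25],[0,-0.35,0]],[[0.36,0,0.3],[0,-0.42,0]],[[0.42,0,0.35],[0,-0.49,0]],[[0.48,0,0.4],[0,-0.56,0]],[[0.54,0,0.45],[0,-0.63,0]],[[0.6,0,0.5],[0,-0.7,0]]]'
python3 -c "
from h import *
st();plan([.5,.13,.2],down(79))"
```

```text
clock: 55.05
position: [0.5037, -0.0611, 0.2419]
ee_rot: [0.695, 0.573, 0.335, -0.276]
ft_force: [-0.4, -0.0, -1.5]
grip_width: 0.578
grasp_force: 52.4
clock: 56.05
position: [0.5151, 0.0, 0.2547]
ee_rot: [0.76, 0.627, 0.133, -0.11]
ft_force: [-1.0, -0.6, -2.3]
grip_width: 0.578
grasp_force: 52.3
q [ 1.27  0.27 -1.28  1.72 -0.08  1.28 -0.17] p [0.5151 0.     0.2547] az 79.1 tilt 19.9
shift [ 1.23 -0.49  1.17] turn [-0.001 -0.442  0.002]
```

```bash
python3 -m inch '[[[0.1,-0.05,0.09],[0,-0.05,0]],[[0.2,-0.1,0.18],[0,-0.1,0]],[[0.3,-0.15,0.27],[0,-0.15,0]],[[0.4,-0.2,0.36],[0,-0.2,0]],[[0.5,-0.25,0.45],[0,-0.25,0]],[[0.6,-0.3,0.54],[0,-0.3,0]],[[0.7,-0.35,0.63],[0,-0.35,0]],[[0.8,-0.4,0.72],[0,-0.4,0]],[[0.9,-0.45,0.81],[0,-0.44,0]],[[1,-0.49,0.9],[0,-0.442,0]]]'
python3 -c "
from h import *
st();plan([.5,.13,.008],down(79))"
```

```text
clock: 57.05
position: [0.4951, 0.1068, 0.2142]
ee_rot: [0.771, 0.637, 0.001, -0.001]
ft_force: [0.1, -0.4, -1.3]
grip_width: 0.576
grasp_force: 52.3
q [ 0.77  0.27 -1.22  1.75  0.26  1.31 -0.69] p [0.4951 0.1068 0.2142] az 79.2 tilt 0.1
shift [0.29 0.01 2.58] turn [-0.001 -0.003  0.004]
```

```bash
python3 -m inch '[[[0.03,0,0.1],[0,0,0]],[[0.06,0,0.2],[0,0,0]],[[0.09,0,0.3],[0,0,0]],[[0.12,0,0.4],[0,0,0]],[[0.15,0,0.5],[0,0,0]],[[0.18,0,0.6],[0,0,0]],[[0.21,0,0.7],[0,0,0]],[[0.24,0,0.8],[0,0,0]],[[0.27,0,0.9],[0,0,0]],[[0.29,0,1],[0,0,0]]]'
python3 -m inch '[[[0,0,0.1],[0,0,0]],[[0,0,0.2],[0,0,0]],[[0,0,0.3],[0,0,0]],[[0,0,0.4],[0,0,0]],[[0,0,0.5],[0,0,0]],[[0,0,0.6],[0,0,0]],[[0,0,0.7],[0,0,0]],[[0,0,0.8],[0,0,0]],[[0,0,0.9],[0,0,0]],[[0,0,1],[0,0,0]]]'
python3 -m inch '[[[0,0,0.1],[0,0,0]],[[0,0,0.2],[0,0,0]],[[0,0,0.3],[0,0,0]],[[0,0,0.4],[0,0,0]],[[0,0,0.45],[0,0,0]],[[0,0,0.5],[0,0,0]],[[0,0,0.53],[0,0,0]],[[0,0,0.56],[0,0,0]],[[0,0,0.58],[0,0,0]],[[0,0,0.58],[0,0,0]]]'
python3 -c "
from h import *
st();print(manip.get_obs()['ft_force'])"
```

```text
clock: 58.05
position: [0.5002, 0.1281, 0.1335]
ee_rot: [0.771, 0.637, 0.001, -0.001]
ft_force: [0.4, -1.3, -1.8]
grip_width: 0.579
grasp_force: 52.3
clock: 59.05
position: [0.5002, 0.1279, 0.0535]
ee_rot: [0.771, 0.637, 0.001, -0.001]
ft_force: [-0.1, -0.3, -2.1]
grip_width: 0.578
grasp_force: 52.3
clock: 60.05
position: [0.5002, 0.128, 0.0077]
ee_rot: [0.771, 0.637, 0.001, -0.001]
ft_force: [0.2, -0.1, -2.1]
grip_width: 0.577
grasp_force: 52.3
q [ 0.5   0.56 -0.99  1.92  0.57  0.97 -0.96] p [0.5002 0.128  0.0077] az 79.1 tilt 0.1
[ 0.22855068 -0.10824839 -2.07557167]
```

```bash
python3 -m inch '[[[0,0,0],[0,0,0]],[[0,0,0],[0,0,0]],[[0,0,0],[0,0,0]],[[0,0,0],[0,0,0]],[[0,0,0],[0,0,0]],[[0,0,0],[0,0,0]],[[0,0,-0.1],[0,0,0]],[[0,0,-0.2],[0,0,0]],[[0,0,-0.3],[0,0,0]],[[0,0,-0.4],[0,0,0]]]' 0.95
python3 -m inch '[[[0,0,-0.1],[0,0,0]],[[0,0,-0.2],[0,0,0]],[[0,0,-0.3],[0,0,0]],[[0,0,-0.4],[0,0,0]],[[0,0,-0.5],[0,0,0]],[[0,0,-0.6],[0,0,0]],[[0,0,-0.7],[0,0,0]],[[0,0,-0.8],[0,0,0]],[[0,0,-0.9],[0,0,0]],[[0,0,-1],[0,0,0]]]'
python3 -m inch '[[[-0.1,0,-0.1],[0,0,0]],[[-0.2,0,-0.2],[0,0,0]],[[-0.3,0,-0.3],[0,0,0]],[[-0.4,0,-0.4],[0,0,0]],[[-0.5,0,-0.5],[0,0,0]],[[-0.6,0,-0.6],[0,0,0]],[[-0.7,0,-0.7],[0,0,0]],[[-0.8,0,-0.8],[0,0,0]],[[-0.9,0,-0.9],[0,0,0]],[[-1,0,-1],[0,0,0]]]'
python3 -m inch '[[[-0.1,0,-0.1],[0,0,0]],[[-0.2,0,-0.2],[0,0,0]],[[-0.3,0,-0.2],[0,0,0]],[[-0.4,0,-0.2],[0,0,0]],[[-0.5,0,-0.2],[0,0,0]],[[-0.6,0,-0.2],[0,0,0]],[[-0.7,0,-0.2],[0,0,0]],[[-0.8,0,-0.2],[0,0,0]],[[-0.9,0,-0.2],[0,0,0]],[[-1,0,-0.2],[0,0,0]]]'
python3 -c "
from h import *
st();im,p=snap('wrist','w14.png');import pickle;pickle.dump(p,open('w14.pkl','wb'));plan([.45,-.12,.22],down(-11))
im,p=snap('top','top3.png')
"
```

```text
clock: 61.05
position: [0.5004, 0.128, 0.0407]
ee_rot: [0.771, 0.637, 0.001, -0.001]
ft_force: [-0.1, 0.9, 0.3]
grip_width: 0.952
grasp_force: 0.0
clock: 62.05
position: [0.5001, 0.1278, 0.1204]
ee_rot: [0.771, 0.637, 0.001, -0.001]
ft_force: [0.4, -0.8, -0.2]
grip_width: 0.946
grasp_force: 0.0
clock: 63.05
position: [0.4848, 0.0489, 0.2002]
ee_rot: [0.771, 0.637, 0.001, -0.001]
ft_force: [0.7, 0.4, -0.5]
grip_width: 0.952
grasp_force: 0.0
clock: 64.05
position: [0.4697, -0.0302, 0.2154]
ee_rot: [0.771, 0.637, 0.001, -0.001]
ft_force: [0.5, -0.7, 0.6]
grip_width: 0.952
grasp_force: 0.0
q [ 1.14  0.12 -1.22  1.83  0.11  1.28 -0.3 ] p [ 0.4697 -0.0302  0.2154] az 79.1 tilt 0.1
shift [-1.13 -0.03 -0.06] turn [-3.e-03 -1.e-03  2.e+00]
```

```bash
python3 -m inch '[[[-0.1,0,0],[0,0,0]],[[-0.2,0,0],[0,0,0]],[[-0.3,0,0],[0,0,0]],[[-0.4,0,0],[0,0,0]],[[-0.5,-0.05,0],[0,0,0]],[[-0.6,-0.1,0],[0,0,0]],[[-0.7,-0.14,0],[0,0,0]],[[-0.8,-0.14,0],[0,0,0]],[[-0.9,-0.14,0],[0,0,0]],[[-1,-0.14,0],[0,0,0]]]' 0.5
python3 -m inch '[[[-0.1,0,0],[0,0,0.1]],[[-0.2,0,0],[0,0,0.2]],[[-0.3,0,0],[0,0,0.3]],[[-0.4,0,0],[0,0,0.4]],[[-0.5,0,0],[0,0,0.5]],[[-0.6,0,0],[0,0,0.6]],[[-0.7,0,0],[0,0,0.7]],[[-0.8,0,0],[0,0,0.8]],[[-0.9,0,0],[0,0,0.9]],[[-1,0,0],[0,0,1]]]'
python3 -m inch '[[[0,0,0],[0,0,0.1]],[[0,0,0],[0,0,0.2]],[[0,0,0],[0,0,0.3]],[[0,0,0],[0,0,0.4]],[[0,0,0],[0,0,0.5]],[[0,0,0],[0,0,0.6]],[[0,0,0],[0,0,0.7]],[[0,0,0],[0,0,0.8]],[[0,0,0],[0,0,0.9]],[[0,0,0],[0,0,1]]]'
python3 -c "
from h import *
st();plan([.42,-.235,.22],down(-11))
im,p=snap('wrist','w15.png');import pickle;pickle.dump(p,open('w15.pkl','wb'))
print(proj('wrist',[[.4744,-.2394,.1205],[.4711,-.2378,.1205],[.494,-.12,.135]],p).round(0))
hsv=cv2.cvtColor(im,cv2.COLOR_RGB2HSV)
u,v=proj('wrist',[.472,-.239,.12],p)[0].astype(int)
g=cv2.cvtColor(im,cv2.COLOR_RGB2GRAY)[v-60:v+60,u-70:u+70]
m=cv2.inRange(g,0,35);n,l,s,c=cv2.connectedComponentsWithStats(m)
for i in range(1,n):
    if s[i,4]>80: print(s[i],c[i],cast('wrist',c[i]+[u-70,v-60],.1205,p).round(4))
"
```

```text
clock: 65.15
position: [0.4436, -0.1067, 0.2152]
ee_rot: [0.771, 0.636, 0.001, -0.001]
ft_force: [-0.2, -0.1, -0.0]
grip_width: 0.5
grasp_force: 0.0
clock: 66.15
position: [0.4284, -0.1852, 0.2149]
ee_rot: [0.957, 0.291, 0.0, -0.001]
ft_force: [-0.0, 0.4, 0.2]
grip_width: 0.503
grasp_force: 0.0
clock: 67.15
position: [0.4285, -0.1848, 0.2149]
ee_rot: [0.995, -0.097, -0.0, -0.001]
ft_force: [0.7, 0.1, -1.5]
grip_width: 0.504
grasp_force: 0.0
q [ 1.3   0.06 -1.01  1.84  0.05  1.27 -1.48] p [ 0.4285 -0.1848  0.2149] az -11.1 tilt 0.2
shift [ 0.02  0.64 -0.07] turn [-0.004  0.001 -0.002]
[[381. 128.]
 [379. 133.]
 [202. 136.]]
```

View pics/w15.png

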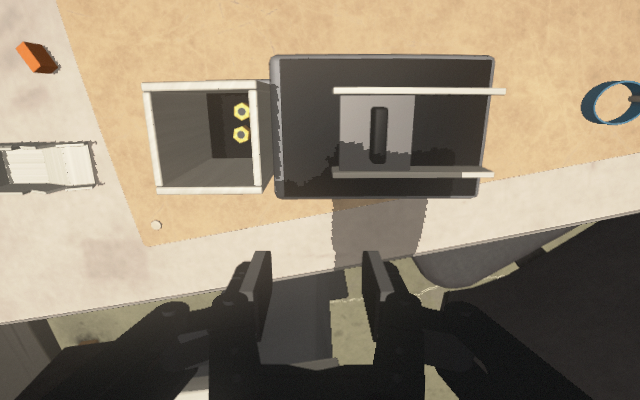

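The ridge is centred at (379,135), matching the predicted position to about 2 px. Spacers are visible in the chute at (242,112) and (241,134), and the tray is upright at left. Going to the ridge.

```bash
python3 -c "
from h import *
plan([.4705,-.238,.107],down(-11))"
python3 -m inch '[[[0.06,0.07,0],[0,0,0]],[[0.12,0.14,0],[0,0,0]],[[0.18,0.21,0],[0,0,0]],[[0.24,0.28,0],[0,0,0]],[[0.3,0.35,0],[0,0,0]],[[0.36,0.42,0],[0,0,0]],[[0.42,0.49,0],[0,0,0]],[[0.48,0.55,0],[0,0,0]],[[0.54,0.55,0],[0,0,0]],[[0.6,0.55,0],[0,0,0]]]'
python3 -c "
from h import *
st();plan([.4705,-.238,.107],down(-11))
im,p=snap('wrist','w16.png')
print(proj('wrist',[[.4705,-.238,.1205],[.4705,-.238,.107]],p).round(0))
g=cv2.cvtColor(im,cv2.COLOR_RGB2GRAY)
for r in (180,195,210,225,240): print(r,g[r,230:420:5])
"
```

```text
shift [0.65 0.55 1.35] turn [-0.004  0.001 -0.009]
clock: 68.2
position: [0.4677, -0.2368, 0.2149]
ee_rot: [0.995, -0.095, -0.0, -0.001]
ft_force: [0.4, 0.3, 0.4]
grip_width: 0.494
grasp_force: 0.0
q [ 1.24  0.24 -0.97  1.71  0.2   1.3  -1.53] p [ 0.4677 -0.2368  0.2149] az -10.9 tilt 0.1
shift [0.04 0.01 1.35] turn [-0.003  0.001  0.002]
[[318. 199.]
 [318. 194.]]
180 [137  61  58  57  55  57  55  53  53  51  53 151 151 151 150 147 149  58
  35  45  70  68  70  71  71  28  30  29  30  31  31  30  34  34  35  37
  38  40]
195 [76 58 57 56 55 54 52 53 52 49 35 71 71 73 72 69 71 34 33 45 68 70 70 67
 70 28 30 29 29 29 29 35 33 34 35 37 39 42]
210 [ 76  95  56  54  55  52  51  51  53  52  35  68  72 133  72  71  70  38
  38  47  66  69  70  68  71  31  31  31  30  31  30  33  35  32  38  39
  39  42]
225 [ 74 141  57  54  54  54  53  53  53  54  72 115 139 138 138 136 136  52
  42  72  68  69  72  71  70  92  90  91  90  92  90  92  92  93  93  94
  95  95]
240 [124 138  54  53  56  54  54  54  54  57  55  55  56  54  51  53  54  58
  54  52  45  41  43  41  39  38  37  36  36  33  36  34  37  36  37  43
  41  41]
```

```bash
python3 -m inch '[[[0.04,0.02,0.1],[0,0,0]],[[0.04,0.02,0.2],[0,0,0]],[[0.04,0.02,0.3],[0,0,0]],[[0.04,0.02,0.4],[0,0,0]],[[0.04,0.02,0.5],[0,0,0]],[[0.04,0.02,0.6],[0,0,0]],[[0.04,0.02,0.7],[0,0,0]],[[0.04,0.02,0.8],[0,0,0]],[[0.04,0.02,0.9],[0,0,0]],[[0.04,0.02,1],[0,0,0]]]'
python3 -m inch '[[[0,0,0.05],[0,0,0]],[[0,0,0.1],[0,0,0]],[[0,0,0.15],[0,0,0]],[[0,0,0.2],[0,0,0]],[[0,0,0.25],[0,0,0]],[[0,0,0.3],[0,0,0]],[[0,0,0.34],[0,0,0]],[[0,0,0.34],[0,0,0]],[[0,0,0.34],[0,0,0]],[[0,0,0.34],[0,0,0]]]'
python3 -m inch '[[[0,0,0],[0,0,0]],[[0,0,0],[0,0,0]],[[0,0,0],[0,0,0]],[[0,0,0],[0,0,0]],[[0,0,0],[0,0,0]],[[0,0,0],[0,0,0]],[[0,0,0],[0,0,0]],[[0,0,0],[0,0,0]],[[0,0,0],[0,0,0]],[[0,0,0],[0,0,0]]]' 0 30
python3 -c "
from h import *
st()"
```

```text
clock: 69.25
position: [0.4701, -0.2388, 0.1342]
ee_rot: [0.995, -0.095, -0.0, -0.001]
ft_force: [0.1, -0.2, 0.8]
grip_width: 0.502
grasp_force: 0.0
clock: 70.25
position: [0.4702, -0.2388, 0.1078]
ee_rot: [0.995, -0.095, 0.0, -0.001]
ft_force: [0.0, 0.5, -0.2]
grip_width: 0.502
grasp_force: 0.0
clock: 71.25
position: [0.4702, -0.2388, 0.1078]
ee_rot: [0.995, -0.095, -0.0, -0.001]
ft_force: [-1.8, 0.1, 4.9]
grip_width: 0.102
grasp_force: 34.4
q [ 1.17  0.37 -0.92  1.83  0.32  1.11 -1.62] p [ 0.4702 -0.2388  0.1078] az -10.9 tilt 0.1
```

```bash
python3 -m inch '[[[0,0.07,-0.01],[0,0,0]],[[0,0.15,-0.01],[0,0,0]],[[0,0.22,-0.01],[0,0,0]],[[0,0.3,-0.01],[0,0,0]],[[0,0.37,-0.01],[0,0,0]],[[0,0.45,-0.01],[0,0,0]],[[0,0.52,-0.01],[0,0,0]],[[0,0.6,-0.01],[0,0,0]],[[0,0.67,-0.01],[0,0,0]],[[0,0.74,-0.01],[0,0,0]]]'
python3 -m inch '[[[0,0,0],[0,0,0]],[[0,0,0],[0,0,0]],[[0,0,0],[0,0,0]],[[0,0,0],[0,0,0]],[[0,0,-0.1],[0,0,0]],[[0,0,-0.2],[0,0,0]],[[0,0,-0.3],[0,0,0]],[[0,0,-0.4],[0,0,0]],[[0,0,-0.5],[0,0,0]],[[0,0,-0.6],[0,0,0]]]' 0.4
python3 -c "
from h import *
st();plan([.4702,-.2388,.155],down(-11))"
```

```text
clock: 72.25
position: [0.459, -0.297, 0.1079]
ee_rot: [0.995, -0.095, 0.0, -0.002]
ft_force: [9.0, 22.1, -4.4]
grip_width: 0.103
grasp_force: 33.1
clock: 73.25
position: [0.4589, -0.297, 0.1571]
ee_rot: [0.995, -0.095, -0.0, -0.001]
ft_force: [-0.2, -0.0, 0.0]
grip_width: 0.399
grasp_force: 0.0
q [ 1.26  0.35 -0.91  1.73  0.29  1.21 -1.49] p [ 0.4589 -0.297   0.1571] az -10.9 tilt 0.1
shift [ 0.   -0.74  0.03] turn [-0.003  0.     0.001]
```

```bash
python3 -m inch '[[[0,-0.1,0],[0,0,0]],[[0,-0.2,0],[0,0,0]],[[0,-0.3,0],[0,0,0]],[[0,-0.4,0],[0,0,0]],[[0,-0.5,0],[0,0,0]],[[0,-0.6,0],[0,0,0]],[[0,-0.7,0],[0,0,0]],[[0,-0.74,0],[0,0,0]],[[0,-0.74,0.05],[0,0,0]],[[0,-0.74,0.1],[0,0,0]]]' 0
python3 -m inch '[[[0,0,0.1],[0,0,0]],[[0,0,0.2],[0,0,0]],[[0,0,0.3],[0,0,0]],[[0,0,0.4],[0,0,0]],[[0,0,0.45],[0,0,0]],[[0,0,0.5],[0,0,0]],[[0,0,0.55],[0,0,0]],[[0,0,0.6],[0,0,0]],[[0,0,0.64],[0,0,0]],[[0,0,0.66],[0,0,0]]]'
python3 -m inch '[[[0,0,0.01],[0,0,0]],[[0,0,0.02],[0,0,0]],[[0,0,0.03],[0,0,0]],[[0,0,0.04],[0,0,0]],[[0,0,0.05],[0,0,0]],[[0,0,0.06],[0,0,0]],[[0,0,0.07],[0,0,0]],[[0,0,0.08],[0,0,0]],[[0,0,0.08],[0,0,0]],[[0,0,0.08],[0,0,0]]]'
python3 -c "
from h import *
st()"
```

```text
clock: 74.25
position: [0.47, -0.2392, 0.1481]
ee_rot: [0.995, -0.095, -0.0, -0.001]
ft_force: [0.2, -0.3, 0.1]
grip_width: 0.002
grasp_force: 0.0
clock: 75.25
position: [0.47, -0.2387, 0.0954]
ee_rot: [0.995, -0.095, -0.0, -0.001]
ft_force: [-0.2, 0.1, -0.2]
grip_width: -0.002
grasp_force: 0.0
clock: 76.25
position: [0.4701, -0.2387, 0.0893]
ee_rot: [0.995, -0.095, -0.0, -0.001]
ft_force: [-0.7, 0.4, 3.0]
grip_width: 0.002
grasp_force: 2.1
q [ 1.16  0.39 -0.91  1.84  0.35  1.08 -1.64] p [ 0.4701 -0.2387  0.0893] az -10.9 tilt 0.1
```

```bash
python3 -m inch '[[[0,0,0.01],[0,0,0]],[[0,0,0.015],[0,0,0]],[[0,0,0.02],[0,0,0]],[[0,0,0.025],[0,0,0]],[[0,0,0.03],[0,0,0]],[[0,0,0.03],[0,0,0]],[[0,0,0.03],[0,0,0]],[[0,0,0.03],[0,0,0]],[[0,0,0.03],[0,0,0]],[[0,0,0.03],[0,0,0]]]'
```

```text
clock: 77.25
position: [0.4703, -0.2388, 0.0879]
ee_rot: [0.995, -0.095, -0.0, -0.001]
ft_force: [-6.3, 1.6, 17.7]
grip_width: -0.006
grasp_force: 8.9
```

Button bottomed out (17.7 N against a 5 N spring). Now release, regrip the ridge and close the cover.

```bash
python3 -m inch '[[[0,0,-0.1],[0,0,0]],[[0,0,-0.2],[0,0,0]],[[0,0,-0.3],[0,0,0]],[[0,0,-0.4],[0,0,0]],[[0,0,-0.5],[0,0,0]],[[0,0,-0.6],[0,0,0]],[[0,0,-0.7],[0,0,0]],[[0,0,-0.8],[0,0,0]],[[0,0,-0.88],[0,0,0]],[[0,0,-0.88],[0,0,0]]]'
python3 -m inch '[[[0,0.1,0],[0,0,0]],[[0,0.2,0],[0,0,0]],[[0,0.3,0],[0,0,0]],[[0,0.4,0],[0,0,0]],[[0,0.5,0],[0,0,0]],[[0,0.6,0],[0,0,0]],[[0,0.7,0],[0,0,0]],[[0,0.74,0],[0,0,0]],[[0,0.74,0],[0,0,0]],[[0,0.74,0],[0,0,0]]]' 0.45
python3 -c "
from h import *
st();plan([.459,-.297,.108],down(-11))
im,p=snap('wrist','w17.png')
g=cv2.cvtColor(im,cv2.COLOR_RGB2GRAY);u=proj('wrist',[.459,-.297,.1205],p)[0];print(u)
for r in (215,230,245): print(r,g[r,230:420:5])"
```

```text
clock: 78.25
position: [0.4705, -0.2391, 0.1582]
ee_rot: [0.995, -0.095, 0.0, -0.001]
ft_force: [0.6, 0.3, 0.3]
grip_width: -0.002
grasp_force: 0.0
clock: 79.25
position: [0.459, -0.2967, 0.1571]
ee_rot: [0.995, -0.095, -0.0, -0.001]
ft_force: [-0.1, 1.0, 0.7]
grip_width: 0.45
grasp_force: 0.0
q [ 1.26  0.35 -0.91  1.73  0.29  1.21 -1.49] p [ 0.459  -0.2967  0.1571] az -10.9 tilt 0.1
shift [0.   0.01 0.61] turn [-0.003  0.001  0.002]
[317.27841985 233.02110405]
215 [243 243 243 199 136  76  75  48  46  77 138 135  73  73  72  73  38  34
  33  54  69  69  69  68  70  68  58  36  70 104 101 101 105 101 107 103
 107 105]
230 [242 241 241 138 137  77  47  48  46  75  76  74  74  73  72  72  40  37
  35  51  68  68  70  69  70  68  51  49  66 104 103 102 106  99 101 106
 107 107]
245 [ 58  59  59  57  55  57  56  57  52  92 138 136  73  75  73  71  39  39
  37  53  70  69  69  69  69  68  33  58  71 104 104 104 101 105 104 106
 105 111]
```

Ridge sits at columns 310–325, between the open fingers. Descend, grip, slide closed, release and rise.

```bash
python3 -m inch '[[[0,0,0.08],[0,0,0]],[[0,0,0.16],[0,0,0]],[[0,0,0.24],[0,0,0]],[[0,0,0.32],[0,0,0]],[[0,0,0.4],[0,0,0]],[[0,0,0.48],[0,0,0]],[[0,0,0.55],[0,0,0]],[[0,0,0.6],[0,0,0]],[[0,0,0.6],[0,0,0]],[[0,0,0.6],[0,0,0]]]'
python3 -m inch '[[[0,0,0],[0,0,0]],[[0,0,0],[0,0,0]],[[0,0,0],[0,0,0]],[[0,0,0],[0,0,0]],[[0,0,0],[0,0,0]],[[0,0,0],[0,0,0]],[[0,0,0],[0,0,0]],[[0,0,0],[0,0,0]],[[0,0,0],[0,0,0]],[[0,0,0],[0,0,0]]]' 0 30
python3 -m inch '[[[0,-0.07,0],[0,0,0]],[[0,-0.15,0],[0,0,0]],[[0,-0.22,0],[0,0,0]],[[0,-0.3,0],[0,0,0]],[[0,-0.37,0],[0,0,0]],[[0,-0.45,0],[0,0,0]],[[0,-0.52,0],[0,0,0]],[[0,-0.6,0],[0,0,0]],[[0,-0.67,0],[0,0,0]],[[0,-0.75,0],[0,0,0]]]'
python3 -m inch '[[[0,0,0],[0,0,0]],[[0,0,0],[0,0,0]],[[0,0,0],[0,0,0]],[[0,0,0],[0,0,0]],[[0,0,0],[0,0,0]],[[0,0,0],[0,0,0]],[[0,0,0],[0,0,0]],[[0,0,0],[0,0,0]],[[0,0,0],[0,0,0]],[[0,0,0],[0,0,0]]]'
```

```text
clock: 80.3
position: [0.459, -0.2969, 0.1092]
ee_rot: [0.995, -0.095, -0.0, -0.001]
ft_force: [-0.8, -0.3, 0.1]
grip_width: 0.448
grasp_force: 0.0
clock: 81.3
position: [0.4591, -0.2966, 0.1095]
ee_rot: [0.995, -0.095, 0.0, -0.001]
ft_force: [-1.5, 3.2, 6.4]
grip_width: 0.108
grasp_force: 31.9
clock: 82.3
position: [0.4702, -0.2382, 0.1095]
ee_rot: [0.995, -0.095, -0.0, -0.001]
ft_force: [-1.3, -1.1, 4.7]
grip_width: 0.105
grasp_force: 31.8
clock: 83.3
position: [0.4703, -0.2377, 0.1095]
ee_rot: [0.995, -0.095, -0.0, -0.001]
ft_force: [-2.4, 0.7, 6.2]
grip_width: 0.106
grasp_force: 32.1
```

```bash
python3 -m inch '[[[0,-0.01,0],[0,0,0]],[[0,-0.02,0],[0,0,0]],[[0,-0.03,0],[0,0,0]],[[0,-0.03,0],[0,0,0]],[[0,-0.03,0],[0,0,0]],[[0,-0.03,0],[0,0,0]],[[0,-0.03,0],[0,0,0]],[[0,-0.03,0],[0,0,0]],[[0,-0.03,0],[0,0,0]],[[0,-0.03,0],[0,0,0]]]'
python3 -m inch '[[[0,0,0],[0,0,0]],[[0,0,0],[0,0,0]],[[0,0,0],[0,0,0]],[[0,0,0],[0,0,0]],[[0,0,-0.15],[0,0,0]],[[0,0,-0.3],[0,0,0]],[[0,0,-0.45],[0,0,0]],[[0,0,-0.6],[0,0,0]],[[0,0,-0.8],[0,0,0]],[[0,0,-1],[0,0,0]]]' 0.4
python3 -m inch '[[[-0.1,0,0],[0,0,0]],[[-0.2,0,0],[0,0,0]],[[-0.3,0,0],[0,0,0]],[[-0.4,0,0],[0,0,0]],[[-0.5,0,-0.05],[0,0,0]],[[-0.5,0,-0.1],[0,0,0]],[[-0.5,0,-0.15],[0,0,0]],[[-0.5,0,-0.2],[0,0,0]],[[-0.5,0,-0.25],[0,0,0]],[[-0.5,0,-0.3],[0,0,0]]]'
python3 -c "
from h import *
im,p=snap('wrist','w18.png');st()
g=cv2.cvtColor(im,cv2.COLOR_RGB2GRAY);u,v=proj('wrist',[.4702,-.2385,.1205],p)[0];print(u,v,g[int(v),int(u)-60:int(u)+60:4])
# chute spacers count & tray pose
hsv=cv2.cvtColor(im,cv2.COLOR_RGB2HSV);cu,cv_=proj('wrist',[.494,-.12,.02],p)[0].astype(int)
m=cv2.morphologyEx(cv2.inRange(hsv,(14,90,45),(36,255,255)),cv2.MORPH_OPEN,np.ones((3,3)));m[:, :cu-90]=0;m[:,cu+90:]=0
k,l,s,c=cv2.connectedComponentsWithStats(m);print(cu,cv_,[list(map(int,x)) for x in s[1:] if x[4]>30])
for n in('top',):
    im,p=snap(n,'top4.png');hsv=cv2.cvtColor(im,cv2.COLOR_RGB2HSV)
    m=cv2.inRange(hsv,(18,90,90),(36,255,255));k,l,s,c=cv2.connectedComponentsWithStats(m)
    print([(list(map(int,s[i])),cast(n,c[i],.01,p).round(3).tolist()) for i in range(1,k) if s[i,4]>3 and 160<c[i][0]<480 and c[i][1]<260])
"
```

```text
clock: 84.3
position: [0.4703, -0.2375, 0.1095]
ee_rot: [0.995, -0.096, -0.0, -0.0]
ft_force: [-2.2, -6.2, 4.9]
grip_width: 0.105
grasp_force: 31.9
clock: 85.3
position: [0.4708, -0.2358, 0.1908]
ee_rot: [0.995, -0.095, 0.0, -0.001]
ft_force: [-0.0, -0.4, 0.8]
grip_width: 0.398
grasp_force: 0.0
clock: 86.3
position: [0.4317, -0.2282, 0.2137]
ee_rot: [0.995, -0.095, -0.0, -0.001]
ft_force: [0.6, 0.2, 0.5]
grip_width: 0.399
grasp_force: 0.0
q [ 1.33  0.13 -0.99  1.79  0.11  1.27 -1.45] p [ 0.4319 -0.2283  0.2142] az -10.9 tilt 0.1
320.763132305263 150.22423216931955 [ 66  66  63  63  64  65 171 172 170 170 169 166 168 155  73  72  59  87
 162  81  80  79  81  78  51  43  40  39  42  39]
199 134 []
[([215, 183, 12, 11, 82], [[0.564, 0.366, 0.01]]), ([399, 202, 13, 9, 55], [[0.51, -0.138, 0.01]]), ([397, 209, 14, 8, 56], [[0.491, -0.133, 0.01]])]
```

```bash
python3 -c "
from workcell import manip
print(manip.hand_in())"
```

```text
the job is handed in; nothing more can be done
None
```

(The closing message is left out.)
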